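# Set the swivel drilling fixture to 60 degrees and load the block

### The job

First turn the drilling fixture by its lever until its scale reads 60 degrees at the index line, and let go. Then take the long block out of the stock tray by its two ends, set it down on the open bench and let go of it, take it again by its long sides and lower it, without dropping it, lengthways between the fixture's two stops, centred and flat on the bed, with the scale still at 60. Leave the other parts in the tray, the can and the wrench where they are.

Things in the scene. Friction and masses are not known exactly. Their poses are not given: they have to be found in the camera images.
- fixture: fixed base of the swivel fixture: a grey disc 210 mm across, 20 mm high, bolted to the bench; origin at the centre of its underside, on the turning axis; z up. Its +x axis points to the index: a small dark block (radius 88 to 105 mm, top at 40 mm) with a white line on its top and outer face
- dial (a joint): scale reading in rad: 0 when the zero mark stands at the index, growing as the dial turns counter-clockwise seen from above; free from -0.1 to 1.7; 60 degrees = 1.047. Friction (0.3 N m, about 3 N at the lever grip) holds it where it is left. The dial is an aluminium disc 170 mm across, its top 40 mm above the bench
- zero (a point): outer end of the zero mark on the dial's rim, 84 mm from the axis, 40 mm above the bench. Black lines at the rim every 10 degrees run from here clockwise (seen from above) to 90, and nowhere else; those at 0, 30, 60 and 90 are longer (18 mm, the others 9 mm), and a dot at its inner end marks 0
- grip (a point): middle of the lever's upright black round grip, 20 mm in diameter, standing from 40 to 96 mm above the bench; this point is 78 mm above the bench and 110 mm from the dial's axis, opposite the zero mark, and turns with the dial. The lever arm beneath it is 16 mm wide, top at 40 mm
- nest (a point): centre of the bed's top, on the dial's axis, 52 mm above the bench; turns with the dial; x runs from stop to stop (zero mark at +x, lever at -x). Bed 30 mm wide. Dark stops at its two ends: faces 65 mm apart, 34 mm wide, 12 mm thick, tops 36 mm above the bed (level with a block lying there). The +y and -y sides are open; there the dial's top is 12 mm below the bed
- tray: fixed black stock tray; origin at the centre of its underside, z up. Three bays side by side along y, centres at y = -46, 0, +46 mm, each 40 mm wide, open above and at both ends (-x, +x); floor 10 mm above the bench, walls 6 mm thick and 50 mm long (along x), tops 46 mm above the bench
- block: the long block: plain aluminium 58 x 34 x 36 mm (x, y, z), about 0.19 kg, two dark bores in its top; origin at the centre of its underside. It starts in any bay of the tray, its length along the bay, top level with the walls, its ends sticking out about 4 mm at both open ends; the 3 mm gaps beside it are too narrow for fingers. Either end may go first
- stub: bystander in another bay of the tray: a short aluminium block 38 x 34 x 36 mm with one bore; origin at the centre of its underside
- slug: bystander in another bay of the tray: an upright round aluminium slug 34 mm in diameter, 36 mm high; origin at the centre of its underside
- can: bystander: closed metal can standing on the bench, 60 mm in diameter, 90 mm high; origin at the centre of its underside
- wrench: bystander: steel wrench 170 mm long lying on the bench along its own x; origin under its middle
Mind the look-alikes: they are no part of the job. What is shaped like the block but yellow is not meant. Of the things that look like the fixture, the smaller one is meant.

How it is judged:
By the outcome, as a careful person would: the job done as asked, in the order asked, and still so for the second after the job is handed in, with the robot touching nothing.
It also fails if it takes over 67 s, if anything falls off the work surface, if the arm or the gripper's body presses on something with over 40 N, if the wrist force passes 120 N, or if a joint passes its speed limit or range.

### The arm

A 6-joint arm with a two-finger parallel gripper is mounted at the origin on the work surface. World frame = base frame: x ahead of the robot, y to its left, z up, the work surface at z = 0. Lengths are in m, angles in rad, forces in N, time in s.
With the tool pointing down it reaches from about 0.35 to 0.975 m from the base axis. Payload 4.9 kg.
Tool frame: the origin (TCP) lies midway between the tips of the shut fingers; the grasp point (between the pads) lies 19 mm behind it; z points along the fingers, y is the direction in which the jaws open and shut (so a half turn about z gives the same grasp; the last joint's range is limited). The gripper opens to 85 mm and grips with 20 to 120 N. Pads are 22 mm wide; open, the fingers measure 114 mm over their backs; the gripper's body (76 mm by 85 mm) begins 54 mm behind the grasp point. The pads swing forward as they close: fully open they stand 13 mm farther back than shut.
Start: joints at [1.025, 0.053, 1.613, -0, 1.476, -0.119], TCP at [0.259, 0.569, 0.231] pointing down, gripper open.
Joint ranges: [-3.01, 3.01], [-1.01, 2.22], [0.06, 2.58], [-1.02, 4.17], [0.09, 2.62], [-3.14, 3.14]. Speed limits (rad/s): [2.57, 2.57, 3.14, 3.14, 3.14, 3.14].

### API

Orientations are given as a rotation vector (axis times angle).
In Python, from station import ctrl gives the robot as it stands.
- The arm moves only by the tool jog_arm, never from a script. Its argument "steps" is a list of rows, each an object of numbers: "dx", "dy", "dz": the shift along the world's x, y, z in units of 60 mm (1.0 is 60 mm); "twist": the turn about the world's z in units of 10 degrees (1.0 is 10 degrees). A call has 1 to 5 rows; each row is the pose to reach, as a shift and turn from the pose measured when the call began; what a row does not reach only later rows make up. A row lasts 1/8 s, in which the tool goes at most 62.5 mm and 10.7 degrees, less where a joint would pass 70% of its speed; a pose out of reach is approached as far as the arm can. A call with a gripper value outside its range is refused whole. "gripper" is the closure in counts, from 0 (fully open) to 255 (shut), set as the call begins (left out, the last holds). The fingers move at their own pace and stop on an object; "newtons" is the grip in N (left out, the last holds). Time passes only in rows, so rows that repeat a pose let the fingers close. It gives the time, the measured TCP pose, the force and the opening at its end, in the units of the state.
- ctrl.get_obs(): the state, without advancing time (a new reading comes with each control period).
- ctrl.get_image(name): name is "side" or "top" or "wrist"; returns a dict with "frame" (384x512x3 uint8, red, green, blue), "range_z" (384x512 float32, m along the optical axis (not along the pixel's ray), 0 where there is no reading), "fx", "fy", "cx", "cy" (pixels), "extrinsics" (4x4, takes a point from camera to world coordinates). Camera axes: x right, y down, z forward; pixel columns grow to the right and rows downward; lengths in m; the calibration is good to about 2 mm. A picture is of the moment at which its call begins.
- ctrl.finish_job(): hands the job in, once; it reports no verdict.
The state is a dict: "t": time; "q": joint angles; "dq": joint speeds; "effort": joint torques, N m; "tool_pos": TCP position; "tool_rot": TCP orientation; "contact_force": force on the tool from outside, world axes, zero at the start; "wrist_torque": the same for the moment, N m; "opening": finger opening in m.
Only numpy, scipy, OpenCV 4.12 (cv2) and the standard library are available. Lean on these libraries where they do the work, as an engineer would, in place of code of your own. Each camera call takes 0.05 s, during which the arm holds its last target.

## Working session

There is one attempt and no reset: what is moved stays moved. The work goes in short steps, Python scripts to look and compute and a tool call to move; the robot and the scene stay as the last step left them, time stands still between calls to the robot, and variables do not carry over. Pictures are saved under pics/ and viewed, and the job is handed in when it is done.

Besides the shell and the picture viewer there is one more tool, called after ">>>" in YAML: its name, and indented under it one key for each argument. jog_arm: Moves the arm, as the interface text tells. Its arguments: {"type":"object","properties":{"steps":{"type":"array"},"gripper":{"type":"number"},"newtons":{"type":"number"}},"required":["steps"]}

```bash
ls; mkdir -p pics; python3 - <<'E'
from station import ctrl
import cv2,numpy as np
for n in ["side","top","wrist"]:
    d=ctrl.get_image(n)
    cv2.imwrite(f"pics/{n}0.png",d["frame"][:,:,::-1])
    np.savez(f"pics/{n}0.npz",**d)
    print(n,d["fx"],d["cx"],d["cy"],np.round(d["extrinsics"],3).tolist())
print(ctrl.get_obs())
E
```

```text
pics
side 370.7920574235794 251.9132932183989 194.76467964621807 [[0.981, -0.131, 0.143, 0.37], [-0.194, -0.625, 0.756, -0.688], [-0.01, -0.769, -0.639, 0.677], [0.0, 0.0, 0.0, 1.0]]
top 388.61098110112357 257.9017080123978 190.68891456453727 [[0.028, -0.975, 0.222, 0.228], [-1.0, -0.028, 0.004, 0.038], [0.003, -0.222, -0.975, 1.215], [0.0, 0.0, 0.0, 1.0]]
wrist 295.31714610726544 255.68071666044563 192.17175417337708 [[0.414, 0.871, 0.266, 0.191], [0.91, -0.396, -0.121, 0.599], [-0.0, 0.292, -0.956, 0.372], [0.0, 0.0, 0.0, 1.0]]
{'t': 0.15, 'q': array([ 1.02501042e+00,  5.31989976e-02,  1.61396188e+00,  1.83930084e-06,
        1.47596637e+00, -1.18991592e-01]), 'dq': array([ 0.00116754,  0.0002607 , -0.00482804,  0.00033181,  0.00106547,
        0.00039756]), 'effort': array([ 8.73887730e-04, -3.94238126e+01, -3.70723629e+01, -2.98162604e-05,
        4.60707990e-03, -1.87700471e-05]), 'tool_pos': array([0.2584707 , 0.56853435, 0.23035927]), 'tool_rot': array([-6.65223996e-01, -3.06984029e+00,  2.27729020e-03]), 'contact_force': array([ 0.43536204, -0.46880252,  0.6426668 ]), 'wrist_torque': array([ 0.01597825,  0.01430709, -0.03414517]), 'opening': 0.08516311718706723}
```

View pics/side0.png

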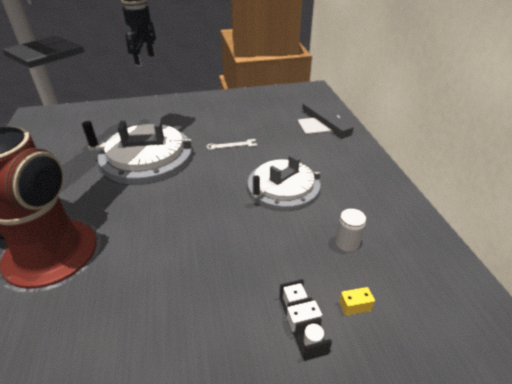

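View pics/top0.png

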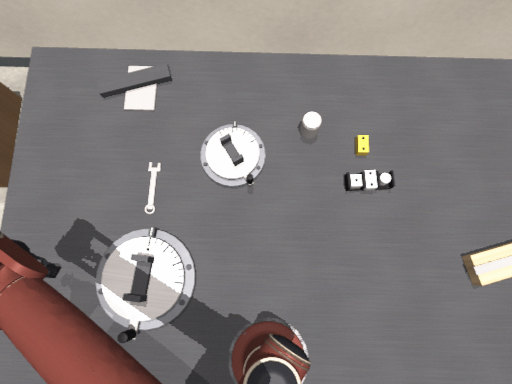

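View pics/wrist0.png

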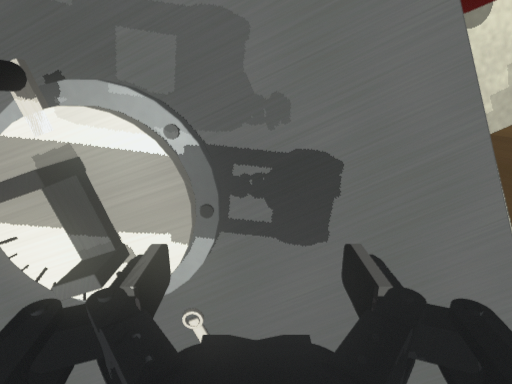

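Candidates: fixtures – small one at top (233,155) / side (285,183) is meant; large one at top (145,280) / side (145,150) is the decoy. Blocks – long two-bore block in the middle bay at top (371,180) / side (305,317) is meant; the yellow one (363,145), stub (356,181) and slug (386,180) are not.

```bash
cat > h.py <<'E'
import numpy as np,cv2
from station import ctrl
def grab(n,name=None):
    d=ctrl.get_image(n)
    if name:
        cv2.imwrite(f"pics/{name}.png",d["frame"][:,:,::-1]); np.savez(f"pics/{name}.npz",**d)
    return d
def load(name): return {k:v for k,v in np.load(f"pics/{name}.npz").items()}
def ray(d,uv,z):
    uv=np.atleast_2d(np.asarray(uv,float)); E=d["extrinsics"]
    r=np.c_[(uv[:,0]-d["cx"])/d["fx"],(uv[:,1]-d["cy"])/d["fy"],np.ones(len(uv))]@E[:3,:3].T
    o=E[:3,3]; return o+r*((z-o[2])/r[:,2])[:,None]
def proj(d,P):
    P=np.atleast_2d(P); E=d["extrinsics"]; c=(P-E[:3,3])@E[:3,:3]
    return np.c_[c[:,0]/c[:,2]*d["fx"]+d["cx"],c[:,1]/c[:,2]*d["fy"]+d["cy"]]
def cloud(d):
    h,w=d["range_z"].shape; u,v=np.meshgrid(np.arange(w),np.arange(h)); z=d["range_z"]
    c=np.stack([(u-d["cx"])/d["fx"]*z,(v-d["cy"])/d["fy"]*z,z],-1)
    return c@d["extrinsics"][:3,:3].T+d["extrinsics"][:3,3]
def tri(pairs):
    A=np.zeros((3,3));b=np.zeros(3)
    for d,uv in pairs:
        o=d["extrinsics"][:3,3]; r=ray(d,uv,0)[0]-o; r/=np.linalg.norm(r)
        M=np.eye(3)-np.outer(r,r); A+=M;b+=M@o
    return np.linalg.solve(A,b)
def yaw(o):  # direction of tool y in world
    from scipy.spatial.transform import Rotation as R
    m=R.from_rotvec(o["tool_rot"]).as_matrix(); return np.degrees(np.arctan2(m[1,1],m[0,1])),m
def st():
    o=ctrl.get_obs(); y,m=yaw(o)
    print("t",round(o["t"],2),"tcp",np.round(o["tool_pos"],4),"jawyaw",round(y,2),"z",np.round(m[:,2],3),"F",np.round(o["contact_force"],1),"op",round(o["opening"],4),"q",np.round(o["q"],2)); return o
E
python3 - <<'E'
from h import *
t,s=load("top0"),load("side0")
print("fixture c", ray(t,[233,155],.03), ray(s,[285,183],.03), tri([(t,(233,153)),(s,(285,180))]))
print("grip", ray(t,[250,181],.09), ray(s,[256,186],.078)); print("index?",ray(t,[235,125],.04),ray(s,[317,175],.04))
print("block", ray(t,[371,180],.046), ray(s,[305,317],.046), tri([(t,(371,180)),(s,(304.5,317))]))
print("can", ray(t,[312,120],.09),"yellow",ray(t,[363,145],.036))
print("tray ends",ray(t,[[346,181],[394,180]],.046))
st()
for d,n,b in((t,"top0",(190,60,410,200)),(s,"side0",(230,140,390,360))):
    c=d["frame"][b[1]:b[3],b[0]:b[2],::-1]; cv2.imwrite(f"pics/{n}c.png",cv2.resize(c,None,fx=3 if n=="top0" else 2.7,fy=3 if n=="top0" else 2.7,interpolation=cv2.INTER_CUBIC))
E
```

```text
fixture c [[0.61189551 0.12487549 0.03      ]] [[0.61699906 0.10938025 0.03      ]] [0.62039314 0.12529777 0.0278117 ]
grip [[0.51263879 0.06626406 0.09      ]] [[0.52163597 0.05343282 0.078     ]]
index? [[0.71011158 0.12198656 0.04      ]] [[0.71252361 0.11426871 0.04      ]]
block [[ 0.53782476 -0.30836591  0.046     ]] [[ 0.53986695 -0.31966412  0.046     ]] [ 0.54175144 -0.31215407  0.03333731]
can [[ 0.71306801 -0.11942755  0.09      ]] yellow [[ 0.65550555 -0.2899272   0.036     ]]
tray ends [[ 0.53237611 -0.23058735  0.046     ]
 [ 0.53988661 -0.37988016  0.046     ]]
t 0.15 tcp [0.2585 0.5685 0.2304] jawyaw 65.55 z [-0.001 -0.001 -1.   ] F [ 0.4 -0.5  0.6] op 0.0852 q [ 1.03  0.05  1.61  0.    1.48 -0.12]
```

View pics/top0c.png

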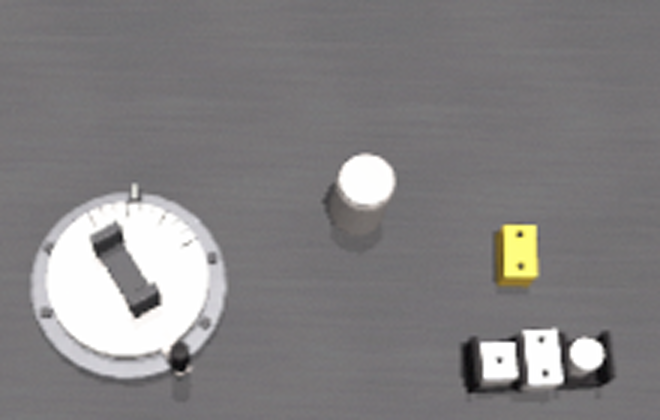

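View pics/side0c.png

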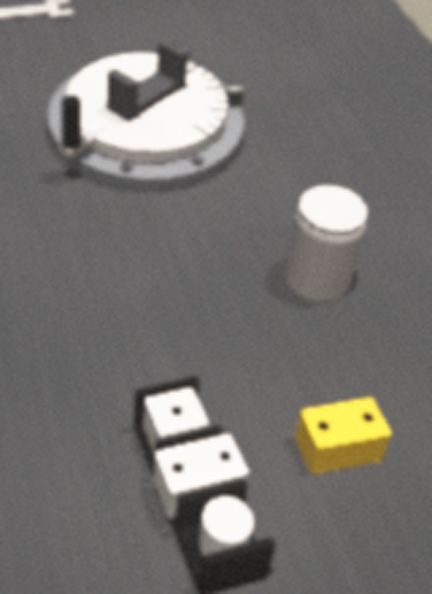

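Crop confirms it: the aluminium two-bore block sits in the middle bay, and the small fixture reads about 32°. Moving over the fixture with the camera over the dial.

>>> jog_arm:
  steps:
    - {"dx": 0.45,"dy": -0.65,"dz": 0.1,"twist": -1.05}
    - {"dx": 0.9,"dy": -1.3,"dz": 0.2,"twist": -2.1}
    - {"dx": 1.35,"dy": -1.95,"dz": 0.3,"twist": -3.15}
    - {"dx": 1.8,"dy": -2.6,"dz": 0.35,"twist": -4.2}
    - {"dx": 2.2,"dy": -3.3,"dz": 0.35,"twist": -5.25}

```text
t: 0.78
tool_pos: [0.3912, 0.3692, 0.2515]
tool_rot: [-1.961, -2.453, 0.001]
contact_force: [-0.1, 0.1, -0.5]
opening: 0.0851
```

>>> jog_arm:
  steps:
    - {"dx": 0.45,"dy": -0.65,"twist": -1.05}
    - {"dx": 0.9,"dy": -1.3,"twist": -2.1}
    - {"dx": 1.35,"dy": -2.0,"twist": -3.15}
    - {"dx": 1.8,"dy": -2.7,"twist": -4.2}
    - {"dx": 2.3,"dy": -3.4,"twist": -5.25}

```text
validation failed for argument at $.st...
```

>>> jog_arm:
  steps:
    - {"dx": 0.4,"dy": -0.6,"twist": -1.0}
    - {"dx": 0.7,"dy": -1.1,"twist": -1.9}
    - {"dx": 0.7,"dy": -1.1,"twist": -1.9}
    - {"dx": 0.7,"dy": -1.1,"twist": -1.9}

```text
validation failed for argument at $.st...
```

```bash
python3 - <<'E'
from h import *
st(); grab("wrist","w1"); grab("side","s1")
E
```

```text
t 0.78 tcp [0.3912 0.3692 0.2515] jawyaw 12.71 z [-0.001  0.    -1.   ] F [-0.1  0.1 -0.5] op 0.0851 q [ 0.62 -0.17  1.79  0.    1.52  0.4 ]
```

View pics/w1.png

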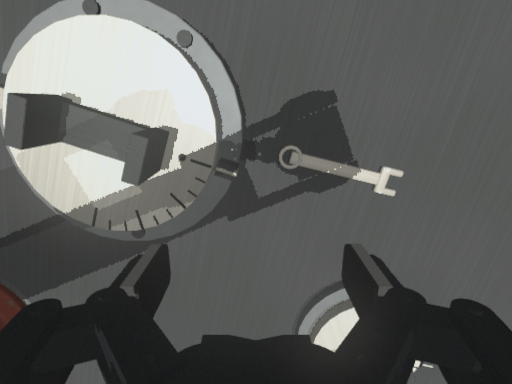

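The picture is of the intermediate pose: large decoy fixture at upper left (125,110), wrench at (340,170), target just entering at (335,335). The two moves were refused, apparently because dz was missing, so I'll resend them in full.

>>> jog_arm:
  steps:
    - {"dx": 0.45,"dy": -0.65,"dz": 0.0,"twist": -1.05}
    - {"dx": 0.9,"dy": -1.3,"dz": 0.0,"twist": -2.1}
    - {"dx": 1.35,"dy": -2.0,"dz": 0.0,"twist": -3.15}
    - {"dx": 1.8,"dy": -2.7,"dz": 0.0,"twist": -4.2}
    - {"dx": 2.3,"dy": -3.4,"dz": 0.0,"twist": -5.25}

```text
t: 1.5
tool_pos: [0.5306, 0.1628, 0.2509]
tool_rot: [-2.847, -1.325, 0.003]
contact_force: [0.7, 0.5, 0.4]
opening: 0.0861
```

>>> jog_arm:
  steps:
    - {"dx": 0.4,"dy": -0.6,"dz": 0.0,"twist": -1.0}
    - {"dx": 0.7,"dy": -1.1,"dz": 0.0,"twist": -1.9}
    - {"dx": 0.7,"dy": -1.1,"dz": 0.0,"twist": -1.9}
    - {"dx": 0.7,"dy": -1.1,"dz": 0.0,"twist": -1.9}

```text
t: 2.0
tool_pos: [0.5722, 0.0977, 0.2505]
tool_rot: [-3.024, -0.841, 0.003]
contact_force: [-0.2, 0.2, -1.1]
opening: 0.0853
```

```bash
python3 - <<'E'
from h import *
st(); grab("wrist","w2"); 
E
```

```text
t 2.0 tcp [0.5722 0.0977 0.2505] jawyaw -58.93 z [-0.003  0.002 -1.   ] F [-0.2  0.2 -1.1] op 0.0853 q [ 0.04 -0.06  1.7   0.    1.51  1.07]
```

View pics/w2.png

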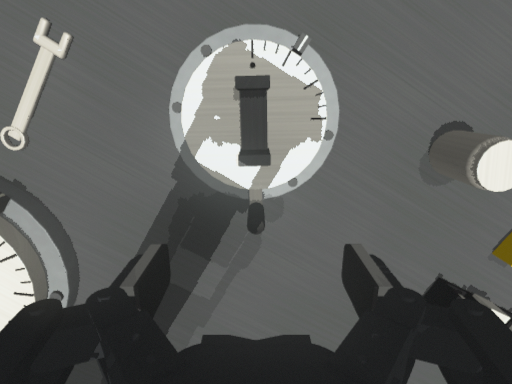

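Target fixture fully visible: dial centre about (255,110), grip (256,218), zero dot (252,65), index (303,43). Measuring it.

```bash
cat >> h.py <<'E'
def fixc(d,guess,verbose=True):
    """base disc edge: contour of base+dial vs bench from depth; circle fit at z=.02"""
    P=cloud(d); z=P[...,2]; r=np.hypot(P[...,0]-guess[0],P[...,1]-guess[1])
    out={}
    for nm,lo,hi,R in(("base",.012,.028,.105),("dial",.034,.046,.085)):
        m=(z>lo)&(z<hi)&(r<R+.015)
        # edge: outermost points per angle
        a=np.degrees(np.arctan2(P[...,1]-guess[1],P[...,0]-guess[0])).astype(int)
        pts=[]
        for k in range(-180,180,3):
            s=m&(np.abs(a-k)<2)
            if s.sum()>3:
                i=np.argmax(np.where(s,r,0)); pts.append(P.reshape(-1,3)[i])
        pts=np.array(pts)
        from scipy.optimize import least_squares
        f=least_squares(lambda x:np.hypot(pts[:,0]-x[0],pts[:,1]-x[1])-x[2],[*guess,R],loss="soft_l1",f_scale=.001)
        out[nm]=f.x
        if verbose: print(nm,np.round(f.x,4),"zmed",round(float(np.median(z[m])),4),len(pts))
    return out
E
python3 - <<'E'
from h import *
d=load("w2")
o=fixc(d,(.613,.124))
c=cv2.resize(d["frame"][15:245,160:350,::-1],None,fx=3,fy=2.6,interpolation=cv2.INTER_CUBIC)
c=cv2.resize(d["frame"][20:240,155:355,::-1],(2*400//1,600),interpolation=cv2.INTER_CUBIC) if 0 else cv2.resize(d["frame"][20:220,155:355,::-1],(600,600),interpolation=cv2.INTER_CUBIC)
cv2.imwrite("pics/w2c.png",c)
P=cloud(d)
m=(P[...,2]>.06)&(P[...,2]<.12)&(np.hypot(P[...,0]-.613,P[...,1]-.124)<.14)
n,l,s,ce=cv2.connectedComponentsWithStats(m.astype(np.uint8))
for i in range(1,n):
    if s[i,4]>20:
        q=P[l==i]; zt=np.percentile(q[:,2],95); tp=q[q[:,2]>zt-.006]
        print(ce[i],s[i,4],"top z",round(zt,4),"ctr",np.round(tp.mean(0),4),np.round((tp.min(0)+tp.max(0))/2,4))
E
```

```text
base [0.6179 0.1284 0.104 ] zmed 0.0189 117
dial [0.6178 0.1282 0.0844] zmed 0.0388 120
[251.92827869  82.51639344] 488 top z 0.0881 ctr [0.6502 0.1489 0.0868] [0.6502 0.1489 0.0856]
[253.80040733 158.36252546] 491 top z 0.0877 ctr [0.5858 0.1078 0.0865] [0.5855 0.1077 0.0853]
[255.47303922 220.8872549 ] 408 top z 0.0954 ctr [0.5261 0.0698 0.0942] [0.5254 0.0695 0.093 ]
```

View pics/w2c.png

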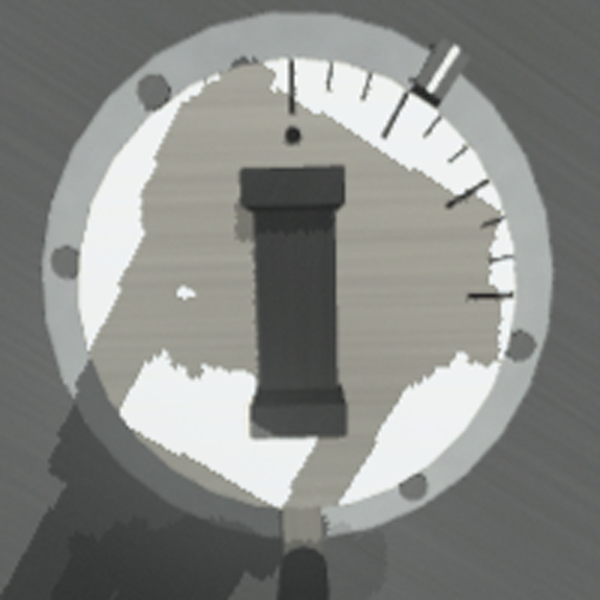

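```bash
python3 - <<'E'
from h import *
d=load("w2"); c=np.array([.6179,.1283])
f=lambda x,y:(155+(x+.5)/3-.5,20+(y+.5)/3-.5)
for n,p in dict(zero=(292,62),zin=(292,112),dot=(292,135),m30o=(408,93),m30i=(385,138),m60o=(487,183),m60i=(447,206),m90o=(512,295),m90i=(469,296),idx_in=(433,86),idx_out=(460,46)).items():
    q=ray(d,[f(*p)],.04)[0][:2]-c; print(n,np.round(q,4),round(np.hypot(*q),4),round(np.degrees(np.arctan2(q[1],q[0])),2))
c=cv2.resize(d["frame"][25:75,235:320,::-1],None,fx=9,fy=9,interpolation=cv2.INTER_CUBIC); cv2.imwrite("pics/w2i.png",c)
E
```

```text
zero [0.0707 0.0441] 0.0833 31.94
zin [0.0566 0.0356] 0.0669 32.21
dot [0.0499 0.0317] 0.0591 32.38
m30o [0.0836 0.0029] 0.0837 1.99
m30i [0.0667 0.0019] 0.0667 1.64
m60o [ 0.0732 -0.0389] 0.0829 -28.0
m60i [ 0.0588 -0.0307] 0.0663 -27.55
m90o [ 0.0448 -0.0701] 0.0832 -57.43
m90i [ 0.0359 -0.0562] 0.0667 -57.39
idx_in [ 0.0902 -0.0036] 0.0903 -2.26
idx_out [ 0.106  -0.0046] 0.1061 -2.5
```

View pics/w2i.png

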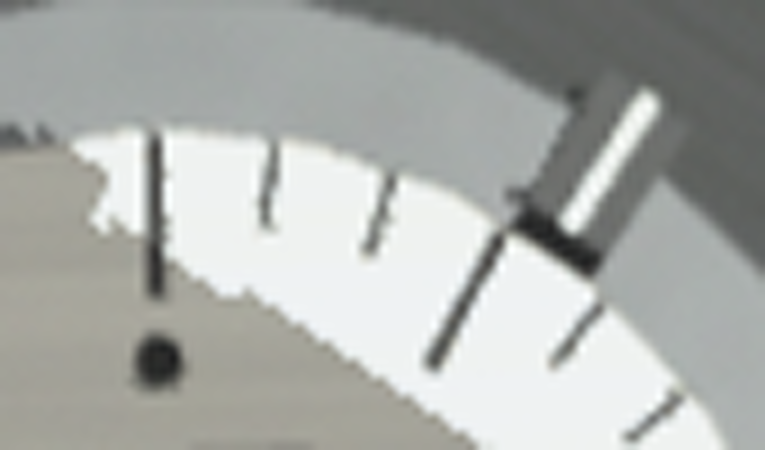

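Index at −2.4°, zero mark at 32.2°, so the scale reads about 34.6 and needs +25.4°. Grip at (0.5253, 0.0696). Going down on the grip.

>>> jog_arm:
  steps:
    - {"dx": -0.5,"dy": -0.3,"dz": -0.6,"twist": 0.1}
    - {"dx": -0.78,"dy": -0.47,"dz": -1.3,"twist": 0.1}
    - {"dx": -0.78,"dy": -0.47,"dz": -2.1,"twist": 0.1}
    - {"dx": -0.78,"dy": -0.47,"dz": -2.8,"twist": 0.1}
    - {"dx": -0.78,"dy": -0.47,"dz": -3.13,"twist": 0.1}
  gripper: 60
  newtons: 30

```text
t: 2.68
tool_pos: [0.5228, 0.0712, 0.0599]
tool_rot: [-3.014, -0.872, 0.009]
contact_force: [0.1, -0.2, -0.3]
opening: 0.0653
```

>>> jog_arm:
  steps:
    - {"dx": 0,"dy": 0,"dz": 0,"twist": 0}
    - {"dx": 0,"dy": 0,"dz": 0,"twist": 0}
    - {"dx": 0,"dy": 0,"dz": 0,"twist": 0}
    - {"dx": 0,"dy": 0,"dz": 0,"twist": 0}
  gripper: 255
  newtons: 25

```text
t: 3.18
tool_pos: [0.5238, 0.0713, 0.0615]
tool_rot: [-3.015, -0.872, 0.006]
contact_force: [-1.0, -0.2, 3.8]
opening: 0.0192
```

```bash
python3 - <<'E'
from h import *
st()
E
```

```text
t 3.17 tcp [0.5238 0.0713 0.0615] jawyaw -57.73 z [-0.004  0.002 -1.   ] F [-1.  -0.2  3.8] op 0.0192 q [-0.01 -0.    1.97  0.    1.18  1.  ]
```

Gripped (19 mm opening). Turning along the arc.

>>> jog_arm:
  steps:
    - {"dx": 0.118,"dy": -0.172,"dz": 0,"twist": 0.65}
    - {"dx": 0.253,"dy": -0.328,"dz": 0,"twist": 1.3}
    - {"dx": 0.407,"dy": -0.468,"dz": 0,"twist": 1.95}
    - {"dx": 0.57,"dy": -0.588,"dz": 0,"twist": 2.58}
    - {"dx": 0.57,"dy": -0.588,"dz": 0,"twist": 2.58}

```text
t: 3.8
tool_pos: [0.5587, 0.0358, 0.0615]
tool_rot: [-2.746, -1.522, 0.004]
contact_force: [2.4, 0.7, -2.9]
opening: 0.0194
```

```bash
python3 - <<'E'
from h import *
st(); grab("wrist","w3"); grab("top","t3")
E
```

```text
t 3.8 tcp [0.5587 0.0358 0.0615] jawyaw -32.02 z [-0.003  0.    -1.   ] F [ 2.4  0.7 -2.9] op 0.0194 q [-0.07  0.07  1.9  -0.    1.18  0.49]
```

View pics/w3.png

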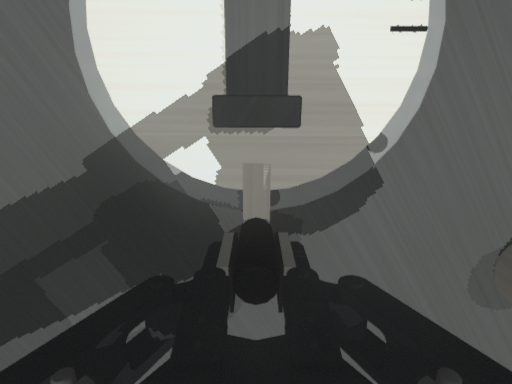

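The grip sits between the pads at (257,262). Letting go and rising to read the scale.

>>> jog_arm:
  steps:
    - {"dx": 0,"dy": 0,"dz": 0,"twist": 0}
    - {"dx": 0,"dy": 0,"dz": 0,"twist": 0}
    - {"dx": 0,"dy": 0,"dz": 0.4,"twist": 0}
    - {"dx": 0,"dy": 0,"dz": 1.1,"twist": 0}
    - {"dx": 0.2,"dy": 0.3,"dz": 2.0,"twist": 0}
  gripper: 60

```text
t: 4.53
tool_pos: [0.5688, 0.0537, 0.1814]
tool_rot: [-2.747, -1.518, 0.01]
contact_force: [1.3, -0.7, -0.3]
opening: 0.0652
```

>>> jog_arm:
  steps:
    - {"dx": 0.3,"dy": 0.5,"dz": 0.7,"twist": 0}
    - {"dx": 0.35,"dy": 0.55,"dz": 1.1,"twist": 0}
    - {"dx": 0.35,"dy": 0.55,"dz": 1.1,"twist": 0}

```text
t: 4.9
tool_pos: [0.5911, 0.0871, 0.2505]
tool_rot: [-2.749, -1.52, 0.002]
contact_force: [-1.1, -0.4, 0.4]
opening: 0.0653
```

```bash
python3 - <<'E'
from h import *
st(); d=grab("wrist","w4"); fixc(d,(.618,.128))
c=cv2.resize(d["frame"][0:200,155:355,::-1],(600,600),interpolation=cv2.INTER_CUBIC); cv2.imwrite("pics/w4c.png",c)
E
```

```text
t 4.9 tcp [0.5911 0.0871 0.2505] jawyaw -32.11 z [-0.002 -0.    -1.   ] F [-1.1 -0.4  0.4] op 0.0653 q [ 0.02 -0.02  1.66 -0.    1.51  0.58]
base [0.6179 0.1282 0.104 ] zmed 0.0189 117
dial [0.618  0.128  0.0844] zmed 0.0388 120
```

View pics/w4c.png

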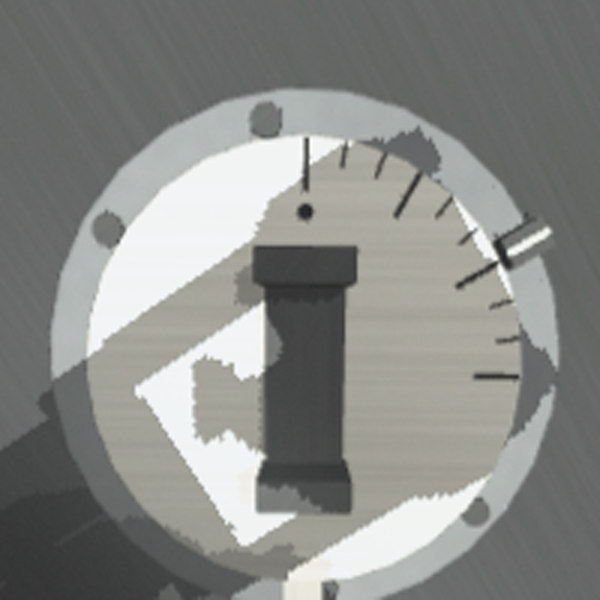

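```bash
python3 - <<'E'
from h import *
d=load("w4"); u0,v0=(155+490/3),(200/3)
x0,y0,x1,y1=300,60,345,110
cv2.imwrite("pics/w4i.png",cv2.resize(d["frame"][y0:y1,x0:x1,::-1],None,fx=12,fy=12,interpolation=cv2.INTER_CUBIC))
E
```

```text
(no output)
```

View pics/w4i.png

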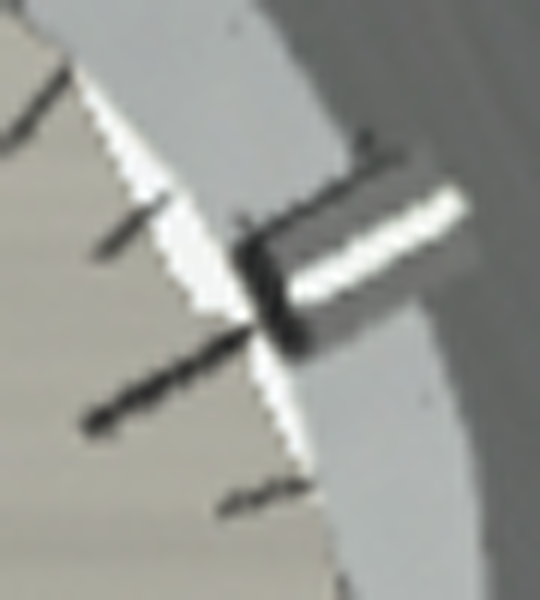

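```bash
python3 - <<'E'
from h import *
d=load("w4"); c=np.array([.6179,.1282])
f=lambda x,y:(300+(x+.5)/12-.5,60+(y+.5)/12-.5)
g=lambda x,y:(155+(x+.5)/3-.5,(y+.5)/3-.5)
for n,p in dict(idx_i=f(290,292),idx_o=f(460,200),m60i=f(92,422),m60o=f(250,330),z_o=g(306,138),z_i=g(306,190),dot=g(305.5,211),m30o=g(420,174),m30i=g(397,216),m90o=g(519,377),m90i=g(475,376)).items():
    q=ray(d,[p],.04)[0][:2]-c; print(n,np.round(q,4),round(np.hypot(*q),4),round(np.degrees(np.arctan2(q[1],q[0])),2))
E
```

```text
idx_i [ 0.0882 -0.0024] 0.0882 -1.57
idx_o [ 0.1053 -0.0037] 0.1054 -2.02
m60i [ 0.0669 -0.0027] 0.067 -2.3
m60o [ 0.0834 -0.0034] 0.0835 -2.33
z_o [0.0452 0.0704] 0.0837 57.29
z_i [0.036  0.0557] 0.0664 57.11
dot [0.0321 0.0498] 0.0592 57.19
m30o [0.0741 0.0382] 0.0834 27.29
m30i [0.0598 0.0304] 0.0671 26.94
m90o [ 0.0706 -0.045 ] 0.0837 -32.5
m90i [ 0.0563 -0.0356] 0.0666 -32.28
```

Reading computes to 59.2–59.8; a closer look at the index will settle it.

>>> jog_arm:
  steps:
    - {"dx": 0.7,"dy": -0.03,"dz": -0.7,"twist": 0}
    - {"dx": 1.3,"dy": -0.05,"dz": -1.4,"twist": 0}
    - {"dx": 1.6,"dy": -0.07,"dz": -2.0,"twist": 0}
    - {"dx": 1.6,"dy": -0.07,"dz": -2.0,"twist": 0}

```text
t: 5.45
tool_pos: [0.6822, 0.0818, 0.1206]
tool_rot: [-2.743, -1.514, 0.025]
contact_force: [-1.0, -0.1, 0.0]
opening: 0.0651
```

```bash
python3 - <<'E'
from h import *
st(); d=grab("wrist","w5")
p=proj(d,[.715,.125,.04])[0].astype(int); print(p)
x0,y0=max(0,p[0]-60),max(0,p[1]-50); print(x0,y0)
cv2.imwrite("pics/w5i.png",cv2.resize(d["frame"][y0:y0+100,x0:x0+130,::-1],None,fx=6,fy=6,interpolation=cv2.INTER_CUBIC))
E
```

```text
t 5.45 tcp [0.6822 0.0818 0.1206] jawyaw -32.21 z [-0.018 -0.001 -1.   ] F [-1.  -0.1  0. ] op 0.0651 q [ 0.01  0.29  1.54 -0.    1.33  0.57]
[262 129]
202 79
```

View pics/w5i.png

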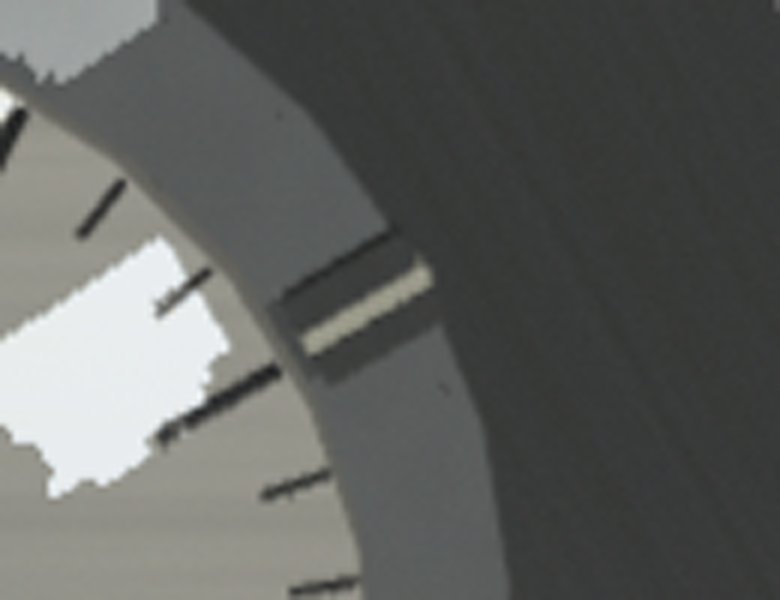

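The 60 mark lies about 0.7° short of the index line (reading about 59.3). Regripping for a small correction.

>>> jog_arm:
  steps:
    - {"dx": -0.7,"dy": -0.25,"dz": 0.2,"twist": 0}
    - {"dx": -1.5,"dy": -0.55,"dz": 0.2,"twist": 0}
    - {"dx": -2.06,"dy": -0.77,"dz": 0.1,"twist": 0}
    - {"dx": -2.06,"dy": -0.77,"dz": -0.4,"twist": 0}
    - {"dx": -2.06,"dy": -0.77,"dz": -0.98,"twist": 0}

```text
t: 6.12
tool_pos: [0.5607, 0.0355, 0.068]
tool_rot: [-2.748, -1.517, 0.01]
contact_force: [0.3, 0.0, -0.0]
opening: 0.0653
```

>>> jog_arm:
  steps:
    - {"dx": 0,"dy": 0,"dz": 0,"twist": 0}
    - {"dx": 0,"dy": 0,"dz": 0,"twist": 0}
    - {"dx": 0,"dy": 0,"dz": 0,"twist": 0}
    - {"dx": 0,"dy": 0,"dz": 0,"twist": 0}
  gripper: 255

```text
t: 6.62
tool_pos: [0.5621, 0.0355, 0.0709]
tool_rot: [-2.75, -1.518, 0.006]
contact_force: [-3.4, 0.1, 7.2]
opening: 0.0192
```

>>> jog_arm:
  steps:
    - {"dx": -0.025,"dy": 0.015,"dz": 0,"twist": 0}
    - {"dx": -0.025,"dy": 0.015,"dz": 0,"twist": 0}
    - {"dx": -0.025,"dy": 0.015,"dz": 0,"twist": 0}

```text
t: 7.0
tool_pos: [0.5609, 0.0362, 0.071]
tool_rot: [-2.75, -1.518, 0.005]
contact_force: [2.5, -2.4, -4.0]
opening: 0.0195
```

>>> jog_arm:
  steps:
    - {"dx": 0,"dy": 0,"dz": 0,"twist": 0}
    - {"dx": 0,"dy": 0,"dz": 0,"twist": 0}
    - {"dx": 0,"dy": 0,"dz": 0.4,"twist": 0}
    - {"dx": 0,"dy": 0,"dz": 1.1,"twist": 0}
    - {"dx": 0.8,"dy": 0.3,"dz": 1.1,"twist": 0}
  gripper: 60

```text
t: 7.62
tool_pos: [0.6109, 0.0539, 0.1432]
tool_rot: [2.747, 1.514, 0.007]
contact_force: [1.0, 0.5, 1.6]
opening: 0.0654
```

>>> jog_arm:
  steps:
    - {"dx": 0.8,"dy": 0.25,"dz": 0,"twist": 0}
    - {"dx": 1.3,"dy": 0.5,"dz": 0,"twist": 0}
    - {"dx": 1.3,"dy": 0.5,"dz": 0,"twist": 0}

```text
t: 8.0
tool_pos: [0.6903, 0.0849, 0.1434]
tool_rot: [2.746, 1.516, 0.007]
contact_force: [-0.8, 0.5, 0.1]
opening: 0.0651
```

```bash
python3 - <<'E'
from h import *
st(); d=grab("wrist","w6")
p=proj(d,[.715,.125,.04])[0].astype(int); print(p)
x0,y0=max(0,p[0]-60),max(0,p[1]-50); print(x0,y0)
cv2.imwrite("pics/w6i.png",cv2.resize(d["frame"][y0:y0+100,x0:x0+130,::-1],None,fx=6,fy=6,interpolation=cv2.INTER_CUBIC))
E
```

```text
t 8.0 tcp [0.6903 0.0849 0.1434] jawyaw -32.2 z [ 0.006 -0.002 -1.   ] F [-0.8  0.5  0.1] op 0.0651 q [ 0.02  0.27  1.52 -0.    1.35  0.58]
[253 137]
193 87
```

View pics/w6i.png

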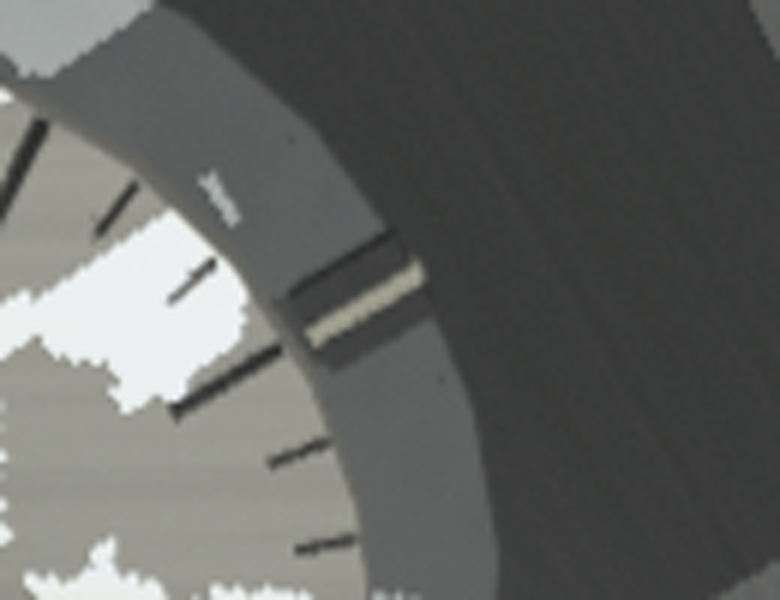

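```bash
python3 - <<'E'
from h import *
c=np.array([.6179,.1282])
for n,x0,y0,pts in(("w5",202,79,dict(ii=(306,347),io=(430,275),mi=(160,440),mo=(278,372))),("w6",193,87,dict(ii=(312,338),io=(422,270),mi=(175,412),mo=(280,348)))):
    d=load(n)
    g=d["frame"][y0:y0+100,x0:x0+130].astype(int).sum(2)
    Q={k:ray(d,[(x0+(p[0]+.5)/6-.5,y0+(p[1]+.5)/6-.5)],.04)[0][:2] for k,p in pts.items()}
    for k,q in Q.items(): q=q-c; print(n,k,np.round(np.hypot(*q),4),round(np.degrees(np.arctan2(q[1],q[0])),2))
    di=Q["io"]-Q["ii"];dm=Q["mo"]-Q["mi"]; print("dirs",[round(np.degrees(np.arctan2(v[1],v[0])),2) for v in(di,dm)])
E
```

```text
w5 ii 0.0885 -2.22
w5 io 0.106 -2.23
w5 mi 0.0668 -2.96
w5 mo 0.0839 -2.85
dirs [np.float64(-2.27), np.float64(-2.42)]
w6 ii 0.0887 -2.19
w6 io 0.1063 -1.96
w6 mi 0.067 -1.57
w6 mo 0.0842 -1.49
dirs [np.float64(-0.79), np.float64(-1.18)]
```

Now about 60.6 (in-image offset +0.6°), which I accept. On to the tray.

>>> jog_arm:
  steps:
    - {"dx": -0.3,"dy": -0.9,"dz": 0.5,"twist": 0.5}
    - {"dx": -0.65,"dy": -1.8,"dz": 0.9,"twist": 1.1}
    - {"dx": -1.0,"dy": -2.7,"dz": 1.2,"twist": 1.7}
    - {"dx": -1.35,"dy": -3.6,"dz": 1.3,"twist": 2.2}
    - {"dx": -1.65,"dy": -4.5,"dz": 1.3,"twist": 2.7}
  gripper: 0

```text
t: 8.68
tool_pos: [0.5884, -0.1873, 0.2224]
tool_rot: [2.314, 2.118, 0.008]
contact_force: [-0.3, -0.1, 0.4]
opening: 0.0854
```

>>> jog_arm:
  steps:
    - {"dx": -0.3,"dy": -1.0,"dz": 0,"twist": 0.4}
    - {"dx": -0.6,"dy": -2.0,"dz": 0,"twist": 0.8}
    - {"dx": -0.84,"dy": -2.7,"dz": 0,"twist": 0.8}
    - {"dx": -0.84,"dy": -2.7,"dz": 0,"twist": 0.8}
    - {"dx": -0.84,"dy": -2.7,"dz": 0,"twist": 0.8}

```text
t: 9.3
tool_pos: [0.5373, -0.3487, 0.2222]
tool_rot: [2.162, 2.274, 0.009]
contact_force: [0.1, -0.2, 0.0]
opening: 0.0855
```

```bash
python3 - <<'E'
from h import *
st(); d=grab("wrist","w7")
P=cloud(d); m=(P[...,2]>.04)&(P[...,2]<.06)
g=d["frame"].astype(int); bright=m&(g.min(2)>110)&(g.max(2)-g.min(2)<50)
n,l,s,ce=cv2.connectedComponentsWithStats(bright.astype(np.uint8))
for i in range(1,n):
    if s[i,4]>60: print(i,np.round(ce[i]),s[i].tolist(),"z",round(float(np.median(P[l==i][:,2])),4),np.round(P[l==i].mean(0),4))
E
```

```text
t 9.3 tcp [ 0.5373 -0.3487  0.2222] jawyaw 2.9 z [ 0.007  0.002 -1.   ] F [ 0.1 -0.2  0. ] op 0.0855 q [-0.69  0.09  1.59  0.01  1.46 -0.75]
1 [258.  88.] [240, 71, 37, 36, 1244] z 0.0448 [ 0.5372 -0.2611  0.0448]
2 [261. 134.] [234, 118, 54, 33, 1600] z 0.0447 [ 0.5425 -0.3066  0.0448]
3 [263. 176.] [248, 162, 30, 29, 688] z 0.0447 [ 0.5471 -0.3525  0.0447]
```

View pics/w7.png

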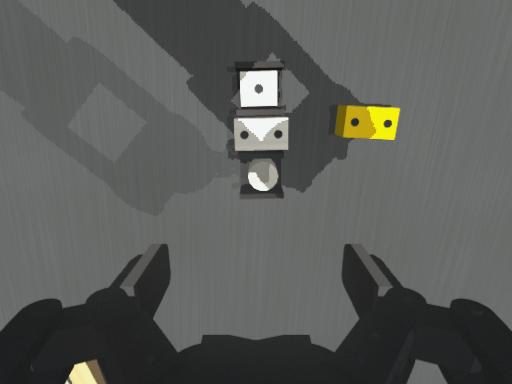

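Block at (261,134) with its two bores, stub at (258,88), slug at (263,176), yellow one at (368,122). Getting yaw and height from two views.

```bash
cat >> h.py <<'E'
def blockpose(d,box,ztop,thr=105,guess=None):
    x0,y0,x1,y1=box; g=d["frame"].astype(int); P=cloud(d)
    m=np.zeros(g.shape[:2],np.uint8); s=(abs(P[...,2]-ztop+.001)<.006)&(g.min(2)>thr)&(g.max(2)-g.min(2)<50)
    m[y0:y1,x0:x1]=s[y0:y1,x0:x1]
    m=cv2.morphologyEx(m,cv2.MORPH_CLOSE,np.ones((7,7),np.uint8))
    cs,_=cv2.findContours(m,cv2.RETR_EXTERNAL,cv2.CHAIN_APPROX_NONE); c=max(cs,key=cv2.contourArea)
    w=ray(d,c[:,0,:],ztop)[:,:2]
    r=cv2.minAreaRect((w*1000).astype(np.float32)); b=cv2.boxPoints(r)
    e=[b[1]-b[0],b[2]-b[1]]; L=max(e,key=np.linalg.norm); y=np.degrees(np.arctan2(L[1],L[0])); y=(y+90)%180-90
    print("ctr",np.round(np.array(r[0])/1000,4),"size",np.round(r[1],1),"yaw",round(float(y),2)); return np.array(r[0])/1000,y
E
python3 - <<'E'
from h import *
d=load("w7"); c,y=blockpose(d,(225,112,300,158),.046)
p=proj(d,[*c,.046])[0]
dark=lambda d,b:0
s=load("side0"); print("tri",np.round(tri([(d,p),(s,(304.5,316.5))]),4), "proj in side",proj(s,[*c,.046]))
# bores
g=d["frame"][118:152,234:290].min(2); 
m=((g<70)*255).astype(np.uint8); n,l,st_,ce=cv2.connectedComponentsWithStats(m)
for i in range(1,n):
    if 15<st_[i,4]<200 : q=ce[i]+[234,118]; print(np.round(q,1),st_[i,4],np.round(ray(d,[q],.046)[0],4))
E
```

```text
ctr [ 0.5425 -0.3068] size [56.9 33.5] yaw 2.9
tri [ 0.5433 -0.3086  0.0294] proj in side [[304.29402035 310.95079039]]
[244.  134.2] 41 [ 0.5248 -0.3077  0.046 ]
[278.  133.7] 40 [ 0.5608 -0.3053  0.046 ]
[270.2 148.6] 96 [ 0.5536 -0.3215  0.046 ]
```

Height confirmed (the z = 0.046 projection lands on the bores' midpoint in the side view). Descending over the block's two ends.

>>> jog_arm:
  steps:
    - {"dx": 0.05,"dy": 0.4,"dz": -0.5,"twist": 0}
    - {"dx": 0.09,"dy": 0.7,"dz": -1.2,"twist": 0}
    - {"dx": 0.09,"dy": 0.7,"dz": -1.9,"twist": 0}
    - {"dx": 0.09,"dy": 0.7,"dz": -2.4,"twist": 0}
    - {"dx": 0.09,"dy": 0.7,"dz": -2.4,"twist": 0}

```text
t: 9.98
tool_pos: [0.5415, -0.3032, 0.0751]
tool_rot: [-2.159, -2.278, -0.008]
contact_force: [0.6, 0.1, -0.5]
opening: 0.0854
```

```bash
python3 - <<'E'
from h import *
st(); d=grab("wrist","w8")
E
```

```text
t 9.97 tcp [ 0.5415 -0.3032  0.0751] jawyaw 3.09 z [ 0.001  0.006 -1.   ] F [ 0.6  0.1 -0.5] op 0.0854 q [-0.63  0.19  1.74  0.01  1.22 -0.69]
```

View pics/w8.png

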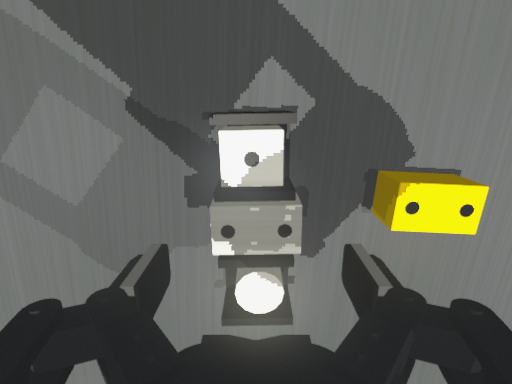

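```bash
python3 - <<'E'
from h import *
d=load("w8"); c,y=blockpose(d,(200,196,310,258),.046,thr=90)
print(ray(d,[(228,231.5),(284.7,230.5)],.046))
E
```

```text
ctr [ 0.5424 -0.3047] size [57.2 36.6] yaw 4.1
[[ 0.52515126 -0.30786833  0.046     ]
 [ 0.56068057 -0.30529079  0.046     ]]
```

>>> jog_arm:
  steps:
    - {"dx": 0.02,"dy": -0.055,"dz": -0.3,"twist": 0.05}
    - {"dx": 0.02,"dy": -0.055,"dz": -0.7,"twist": 0.05}
    - {"dx": 0.02,"dy": -0.055,"dz": -1.08,"twist": 0.05}
    - {"dx": 0.02,"dy": -0.055,"dz": -1.08,"twist": 0.05}
    - {"dx": 0.02,"dy": -0.055,"dz": -1.08,"twist": 0.05}

```text
t: 10.65
tool_pos: [0.5449, -0.3084, 0.0141]
tool_rot: [2.149, 2.287, 0.009]
contact_force: [0.7, 0.2, 0.2]
opening: 0.0855
```

>>> jog_arm:
  steps:
    - {"dx": 0,"dy": 0,"dz": 0,"twist": 0}
    - {"dx": 0,"dy": 0,"dz": 0,"twist": 0}
    - {"dx": 0,"dy": 0,"dz": 0,"twist": 0}
    - {"dx": 0,"dy": 0,"dz": 0,"twist": 0}
  gripper: 255
  newtons: 40

```text
t: 11.15
tool_pos: [0.5461, -0.3093, 0.016]
tool_rot: [2.147, 2.285, 0.009]
contact_force: [0.0, -1.1, 6.4]
opening: 0.0576
```

```bash
python3 - <<'E'
from h import *
st()
E
```

```text
t 11.15 tcp [ 0.5461 -0.3093  0.016 ] jawyaw 3.58 z [ 0.009 -0.    -1.   ] F [ 0.  -1.1  6.4] op 0.0576 q [-0.64  0.27  1.75  0.01  1.11 -0.7 ]
```

Gripped at 57.6 mm, but the pads are high on the block. Reopening to take it lower.

>>> jog_arm:
  steps:
    - {"dx": -0.03,"dy": 0.03,"dz": 0,"twist": 0}
    - {"dx": -0.03,"dy": 0.03,"dz": 0,"twist": 0}
    - {"dx": -0.03,"dy": 0.03,"dz": -0.1,"twist": 0}
    - {"dx": -0.03,"dy": 0.03,"dz": -0.2,"twist": 0}
    - {"dx": -0.03,"dy": 0.03,"dz": -0.2,"twist": 0}
  gripper: 0

```text
t: 11.78
tool_pos: [0.5435, -0.3069, 0.0026]
tool_rot: [2.148, 2.287, 0.009]
contact_force: [-0.4, 0.3, -0.4]
opening: 0.0855
```

```bash
python3 - <<'E'
from h import *
st(); grab("wrist","w9"); grab("side","s9")
E
```

```text
t 11.78 tcp [ 0.5435 -0.3069  0.0026] jawyaw 3.58 z [ 0.007  0.001 -1.   ] F [-0.4  0.3 -0.4] op 0.0855 q [-0.64  0.29  1.76  0.01  1.09 -0.7 ]
```

View pics/w9.png

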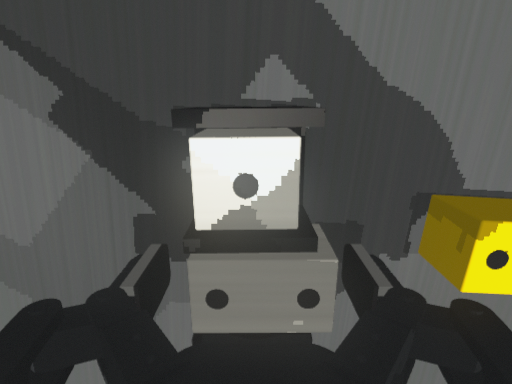

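Fingers (155–358) straddle the block (190–332). Closing, then lifting.

>>> jog_arm:
  steps:
    - {"dx": 0,"dy": 0,"dz": 0.04,"twist": 0}
    - {"dx": 0,"dy": 0,"dz": 0.04,"twist": 0}
    - {"dx": 0,"dy": 0,"dz": 0.04,"twist": 0}
    - {"dx": 0,"dy": 0,"dz": 0.04,"twist": 0}
  gripper: 255
  newtons: 50

```text
t: 12.38
tool_pos: [0.5447, -0.3079, 0.0069]
tool_rot: [2.146, 2.284, 0.01]
contact_force: [0.3, -1.3, 4.4]
opening: 0.0575
```

>>> jog_arm:
  steps:
    - {"dx": 0,"dy": 0,"dz": 0.15,"twist": 0}
    - {"dx": 0,"dy": 0,"dz": 0.35,"twist": 0}
    - {"dx": 0,"dy": 0,"dz": 0.7,"twist": 0}
    - {"dx": 0,"dy": 0,"dz": 1.1,"twist": 0}
    - {"dx": 0,"dy": 0,"dz": 1.5,"twist": 0}

```text
t: 13.0
tool_pos: [0.5449, -0.308, 0.099]
tool_rot: [2.145, 2.283, 0.01]
contact_force: [0.0, 0.9, -1.5]
opening: 0.0573
```

```bash
python3 - <<'E'
from h import *
st(); grab("wrist","w10"); grab("side","s10")
E
```

```text
t 13.0 tcp [ 0.5449 -0.308   0.099 ] jawyaw 3.58 z [ 0.011 -0.001 -1.   ] F [ 0.   0.9 -1.5] op 0.0573 q [-0.64  0.16  1.72  0.01  1.25 -0.7 ]
```

View pics/w10.png

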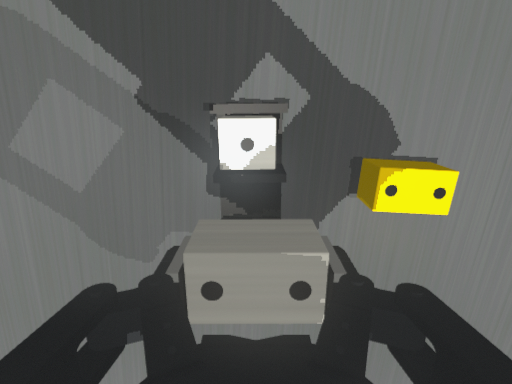

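View pics/s10.png

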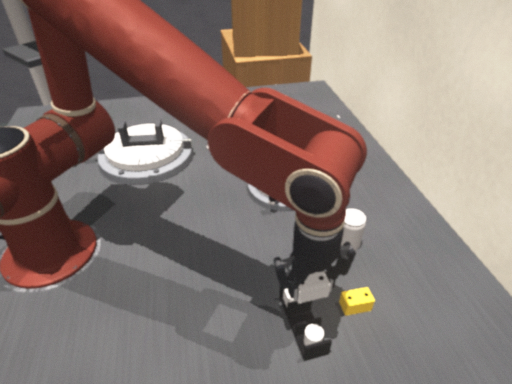

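Block held level; stub and slug still in place at (247,143) and side (314,335). Carrying it to open bench at about (0.45, −0.10), turning it to the nest's yaw on the way.

>>> jog_arm:
  steps:
    - {"dx": -0.2,"dy": 0.5,"dz": 0.1,"twist": 0.8}
    - {"dx": -0.5,"dy": 1.2,"dz": 0.1,"twist": 1.7}
    - {"dx": -0.8,"dy": 1.9,"dz": 0.1,"twist": 2.7}
    - {"dx": -1.15,"dy": 2.6,"dz": 0.1,"twist": 3.7}
    - {"dx": -1.45,"dy": 3.2,"dz": 0.1,"twist": 4.7}

```text
t: 13.72
tool_pos: [0.4587, -0.1159, 0.1073]
tool_rot: [1.047, 2.951, 0.02]
contact_force: [1.0, 0.7, -2.1]
opening: 0.0576
```

```bash
python3 - <<'E'
from h import *
st()
E
```

```text
t 13.72 tcp [ 0.4587 -0.1159  0.1073] jawyaw 50.92 z [ 0.014  0.009 -1.   ] F [ 1.   0.7 -2.1] op 0.0576 q [-0.41 -0.22  2.08  0.01  1.27 -1.31]
```

>>> jog_arm:
  steps:
    - {"dx": -0.1,"dy": 0.2,"dz": -0.3,"twist": 0.75}
    - {"dx": -0.1,"dy": 0.2,"dz": -0.8,"twist": 0.75}
    - {"dx": -0.1,"dy": 0.2,"dz": -1.3,"twist": 0.75}
    - {"dx": -0.1,"dy": 0.2,"dz": -1.55,"twist": 0.75}
    - {"dx": -0.1,"dy": 0.2,"dz": -1.55,"twist": 0.75}

```text
t: 14.35
tool_pos: [0.4516, -0.1035, 0.0132]
tool_rot: [0.853, 3.016, 0.022]
contact_force: [-0.1, -0.1, -1.6]
opening: 0.0573
```

```bash
python3 - <<'E'
from h import *
st(); d=grab("wrist","w11"); s=grab("side","s11"); cv2.imwrite("pics/s11c.png",cv2.resize(s["frame"][160:310,180:330,::-1],(600,600)))
E
```

```text
t 14.35 tcp [ 0.4516 -0.1035  0.0132] jawyaw 58.41 z [ 0.01   0.012 -1.   ] F [-0.1 -0.1 -1.6] op 0.0573 q [-0.4  -0.09  2.15  0.02  1.08 -1.42]
```

View pics/s11c.png

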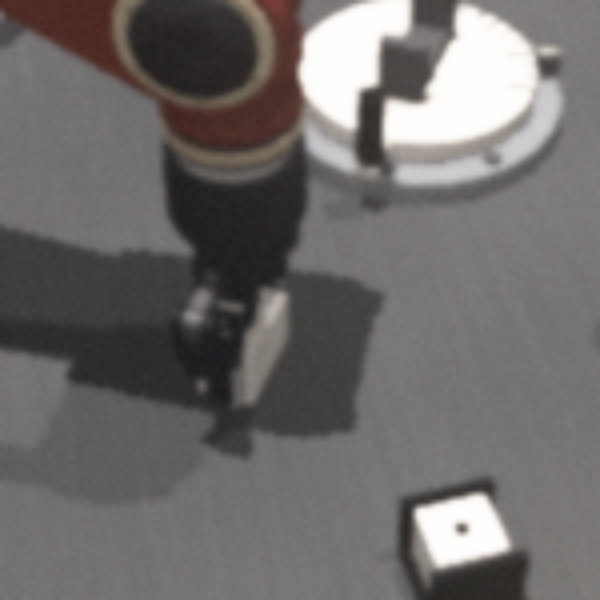

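Block hangs a little above the bench. Lowering gently to contact.

>>> jog_arm:
  steps:
    - {"dx": 0,"dy": 0,"dz": -0.1,"twist": 0}
    - {"dx": 0,"dy": 0,"dz": -0.17,"twist": 0}
    - {"dx": 0,"dy": 0,"dz": -0.22,"twist": 0}
    - {"dx": 0,"dy": 0,"dz": -0.22,"twist": 0}

```text
t: 14.95
tool_pos: [0.4531, -0.1042, 0.0017]
tool_rot: [0.852, 3.013, 0.021]
contact_force: [-0.3, 0.6, -2.1]
opening: 0.0574
```

>>> jog_arm:
  steps:
    - {"dx": -0.01,"dy": 0,"dz": -0.04,"twist": 0}
    - {"dx": -0.01,"dy": 0,"dz": -0.07,"twist": 0}
    - {"dx": -0.01,"dy": 0,"dz": -0.07,"twist": 0}

```text
t: 15.32
tool_pos: [0.4524, -0.1041, -0.0027]
tool_rot: [0.852, 3.013, 0.021]
contact_force: [-0.2, -0.6, -2.0]
opening: 0.0578
```

>>> jog_arm:
  steps:
    - {"dx": 0,"dy": 0,"dz": -0.03,"twist": 0}
    - {"dx": 0,"dy": 0,"dz": -0.05,"twist": 0}
    - {"dx": 0,"dy": 0,"dz": -0.05,"twist": 0}

```text
t: 15.7
tool_pos: [0.4526, -0.1042, -0.0031]
tool_rot: [0.853, 3.016, 0.021]
contact_force: [-10.4, 4.0, 19.6]
opening: 0.0575
```

Contact (about 20 N). Releasing and rising.

>>> jog_arm:
  steps:
    - {"dx": 0,"dy": 0,"dz": 0.03,"twist": 0}
    - {"dx": 0,"dy": 0,"dz": 0.03,"twist": 0}
    - {"dx": 0,"dy": 0,"dz": 0.05,"twist": 0}
    - {"dx": 0,"dy": 0,"dz": 0.5,"twist": 0}
    - {"dx": 0,"dy": 0,"dz": 1.2,"twist": 0}
  gripper: 0

```text
t: 16.32
tool_pos: [0.451, -0.1036, 0.0678]
tool_rot: [0.854, 3.02, 0.022]
contact_force: [0.8, -0.7, 0.1]
opening: 0.0854
```

```bash
python3 - <<'E'
from h import *
st()
E
```

```text
t 16.32 tcp [ 0.451  -0.1036  0.0678] jawyaw 58.4 z [ 0.007  0.013 -1.   ] F [ 0.8 -0.7  0.1] op 0.0854 q [-0.4  -0.18  2.13  0.02  1.2  -1.42]
```

>>> jog_arm:
  steps:
    - {"dx": 0,"dy": 0,"dz": 0.7,"twist": -0.3}
    - {"dx": 0,"dy": 0,"dz": 1.4,"twist": -1.3}
    - {"dx": -0.1,"dy": -0.2,"dz": 1.8,"twist": -2.3}
    - {"dx": -0.2,"dy": -0.4,"dz": 1.9,"twist": -3.3}
    - {"dx": -0.35,"dy": -0.57,"dz": 2.0,"twist": -4.3}

```text
t: 16.95
tool_pos: [0.4299, -0.1381, 0.1881]
tool_rot: [1.906, 2.487, 0.019]
contact_force: [-0.1, 1.0, -0.1]
opening: 0.0851
```

>>> jog_arm:
  steps:
    - {"dx": 0,"dy": 0,"dz": 0,"twist": -1.0}
    - {"dx": 0,"dy": 0,"dz": 0,"twist": -2.0}
    - {"dx": 0,"dy": 0,"dz": 0,"twist": -3.0}
    - {"dx": 0,"dy": 0,"dz": 0,"twist": -4.0}
    - {"dx": 0,"dy": 0,"dz": 0,"twist": -4.8}

```text
t: 17.58
tool_pos: [0.4297, -0.1381, 0.1877]
tool_rot: [2.753, 1.489, 0.011]
contact_force: [-0.5, 0.0, -0.0]
opening: 0.0854
```

```bash
python3 - <<'E'
from h import *
st(); d=grab("wrist","w12"); print(proj(d,[.452,-.104,.036]))
E
```

```text
t 17.57 tcp [ 0.4297 -0.1381  0.1877] jawyaw -33.2 z [ 0.012 -0.007 -1.   ] F [-0.5  0.  -0. ] op 0.0854 q [-0.48 -0.37  2.06 -0.    1.44  0.1 ]
[[252.57381314 138.13572372]]
```

View pics/w12.png

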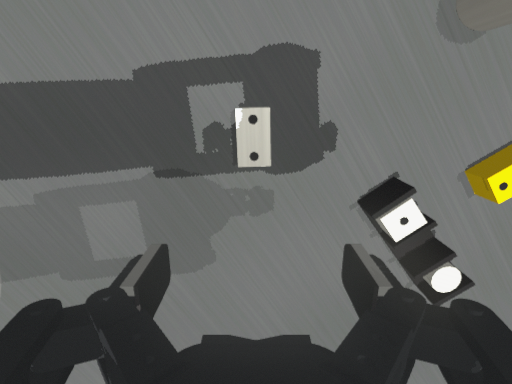

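Block stands upright and free on the bench at (253,137); stub (404,221) and slug (446,278) are still in the tray. Measuring its pose.

```bash
python3 - <<'E'
from h import *
d=load("w12"); c,y=blockpose(d,(225,98,280,175),.036)
x0,y0=225,98; g=d["frame"][y0:175,x0:280].min(2)
n,l,s,ce=cv2.connectedComponentsWithStats((g<70).astype(np.uint8))
b=[ray(d,[ce[i]+[x0,y0]],.036)[0] for i in range(1,n) if 20<s[i,4]<150]; print(np.round(b,4),"mid",np.mean(b,0)); e=b[0]-b[1]; print(np.degrees(np.arctan2(e[1],e[0])))
P=cloud(d); print("top z",np.median(P[110:160,240:268,2]))
E
```

```text
ctr [ 0.4525 -0.104 ] size [57.4 33.6] yaw 58.74
[[ 0.4621 -0.0885  0.036 ]
 [ 0.4434 -0.1193  0.036 ]] mid [ 0.45274901 -0.10392557  0.036     ]
58.66621589766531
top z 0.034808886451321075
```

>>> jog_arm:
  steps:
    - {"dx": 0.2,"dy": 0.3,"dz": -0.4,"twist": 0.19}
    - {"dx": 0.38,"dy": 0.57,"dz": -1.1,"twist": 0.19}
    - {"dx": 0.38,"dy": 0.57,"dz": -1.8,"twist": 0.19}
    - {"dx": 0.38,"dy": 0.57,"dz": -2.1,"twist": 0.19}
    - {"dx": 0.38,"dy": 0.57,"dz": -2.1,"twist": 0.19}

```text
t: 18.25
tool_pos: [0.4509, -0.1032, 0.0596]
tool_rot: [2.732, 1.534, 0.007]
contact_force: [0.1, -0.5, 0.9]
opening: 0.0855
```

```bash
python3 - <<'E'
from h import *
st(); d=grab("wrist","w13"); print(proj(d,[.4527,-.104,.036]))
E
```

```text
t 18.25 tcp [ 0.4509 -0.1032  0.0596] jawyaw -31.36 z [ 0.008 -0.005 -1.   ] F [ 0.1 -0.5  0.9] op 0.0855 q [-0.39 -0.18  2.13 -0.    1.17  0.16]
[[256.94504484 229.70636885]]
```

View pics/w13.png

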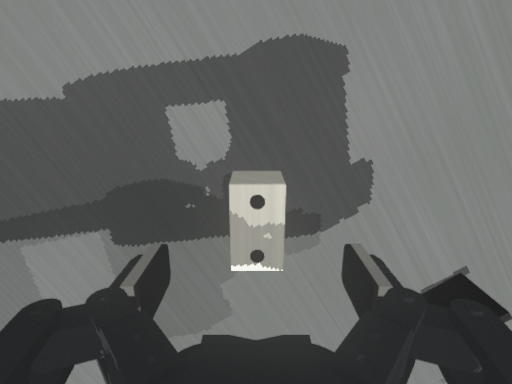

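Block centred between the fingers (mid 257,229) and aligned. Descending and gripping its long sides.

>>> jog_arm:
  steps:
    - {"dx": 0.02,"dy": -0.01,"dz": -0.35,"twist": 0}
    - {"dx": 0.02,"dy": -0.01,"dz": -0.7,"twist": 0}
    - {"dx": 0.02,"dy": -0.01,"dz": -0.9,"twist": 0}
    - {"dx": 0.02,"dy": -0.01,"dz": -0.9,"twist": 0}

```text
t: 18.8
tool_pos: [0.4533, -0.1043, 0.0073]
tool_rot: [2.73, 1.533, 0.01]
contact_force: [0.9, 0.2, 1.1]
opening: 0.0851
```

>>> jog_arm:
  steps:
    - {"dx": 0,"dy": 0,"dz": 0,"twist": 0}
    - {"dx": 0,"dy": 0,"dz": 0,"twist": 0}
    - {"dx": 0,"dy": 0,"dz": 0,"twist": 0}
    - {"dx": 0,"dy": 0,"dz": 0,"twist": 0}
    - {"dx": 0,"dy": 0,"dz": 0,"twist": 0}
  gripper: 255
  newtons: 50

```text
t: 19.42
tool_pos: [0.4539, -0.1045, 0.0082]
tool_rot: [2.729, 1.533, 0.011]
contact_force: [-0.5, 0.8, 5.5]
opening: 0.0333
```

```bash
python3 - <<'E'
from h import *
st()
E
```

```text
t 19.43 tcp [ 0.4539 -0.1045  0.0082] jawyaw -31.37 z [ 0.012 -0.006 -1.   ] F [-0.5  0.8  5.5] op 0.0333 q [-0.39 -0.08  2.15 -0.    1.06  0.16]
```

Gripped at 33.3 mm. Lifting and carrying to above the nest.

>>> jog_arm:
  steps:
    - {"dx": 0,"dy": 0,"dz": 0.2,"twist": 0}
    - {"dx": 0,"dy": 0,"dz": 0.7,"twist": 0}
    - {"dx": 0,"dy": 0,"dz": 1.4,"twist": 0}
    - {"dx": 0.1,"dy": 0.2,"dz": 2.1,"twist": 0}
    - {"dx": 0.4,"dy": 0.6,"dz": 2.4,"twist": 0}

```text
t: 20.05
tool_pos: [0.4789, -0.069, 0.1554]
tool_rot: [2.728, 1.528, 0.016]
contact_force: [0.1, -0.3, -2.3]
opening: 0.0328
```

>>> jog_arm:
  steps:
    - {"dx": 0.4,"dy": 0.5,"dz": 0.05,"twist": 0}
    - {"dx": 0.9,"dy": 1.3,"dz": 0.05,"twist": 0}
    - {"dx": 1.4,"dy": 2.1,"dz": 0.05,"twist": 0}
    - {"dx": 1.9,"dy": 2.8,"dz": 0.05,"twist": 0}
    - {"dx": 2.2,"dy": 3.1,"dz": 0.05,"twist": 0}

```text
t: 20.68
tool_pos: [0.6113, 0.1194, 0.158]
tool_rot: [2.726, 1.532, 0.014]
contact_force: [-0.4, -0.5, -2.8]
opening: 0.033
```

```bash
python3 - <<'E'
from h import *
st()
E
```

```text
t 20.68 tcp [0.6113 0.1194 0.158 ] jawyaw -31.33 z [ 0.015 -0.008 -1.   ] F [-0.4 -0.5 -2.8] op 0.033 q [ 0.08  0.09  1.69 -0.01  1.34  0.63]
```

>>> jog_arm:
  steps:
    - {"dx": 0.13,"dy": 0.14,"dz": -0.3,"twist": 0}
    - {"dx": 0.13,"dy": 0.14,"dz": -0.75,"twist": 0}
    - {"dx": 0.13,"dy": 0.14,"dz": -0.75,"twist": 0}
    - {"dx": 0.13,"dy": 0.14,"dz": -0.75,"twist": 0}

```text
t: 21.18
tool_pos: [0.6192, 0.1277, 0.1137]
tool_rot: [2.726, 1.532, 0.015]
contact_force: [0.5, 0.7, -1.5]
opening: 0.0334
```

```bash
python3 - <<'E'
from h import *
st(); d=grab("wrist","w14"); s=grab("side","s14"); cv2.imwrite("pics/s14c.png",cv2.resize(s["frame"][130:230,230:350,::-1],(720,600),interpolation=cv2.INTER_CUBIC))
E
```

```text
t 21.18 tcp [0.6192 0.1277 0.1137] jawyaw -31.34 z [ 0.016 -0.008 -1.   ] F [ 0.5  0.7 -1.5] op 0.0334 q [ 0.09  0.16  1.7  -0.01  1.27  0.64]
```

View pics/w14.png

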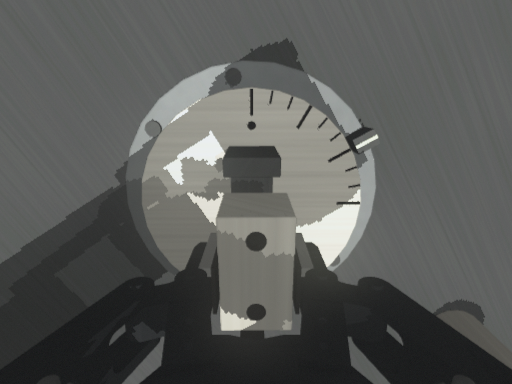

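View pics/s14c.png

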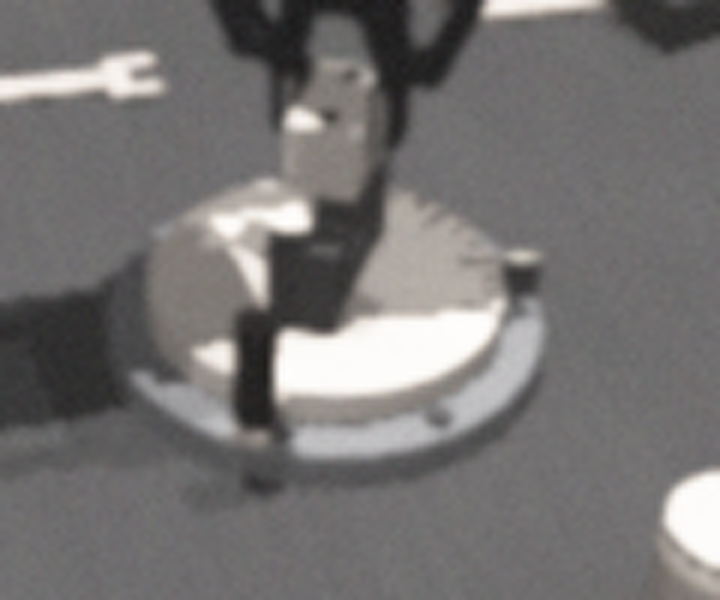

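Block sits above the bed between the stops, far stop visible at (252,163). Checking relative alignment in this view.

```bash
python3 - <<'E'
from h import *
d=load("w14"); zt=.1415
P=cloud(d); 
x0,y0,x1,y1=222,220,292,328; g=d["frame"][y0:y1,x0:x1].min(2)
n,l,s,ce=cv2.connectedComponentsWithStats((g<75).astype(np.uint8))
b=[]
for i in range(1,n):
    if 60<s[i,4]<700: print(ce[i]+[x0,y0],s[i].tolist()); b.append(ray(d,[ce[i]+[x0,y0]],zt)[0])
b=np.array(b); print(np.round(b,4),"mid",np.round(b.mean(0),4)); 
if len(b)==2:
    e=b[np.argmax(b[:,1])]-b[np.argmin(b[:,1])]; print("block yaw",np.degrees(np.arctan2(e[1],e[0])))
print("block top z",np.median(P[255:300,230:285,2]), "near/far",np.median(P[222:228,230:285,2]),np.median(P[322:328,230:285,2]))
o=fixc(d,(.618,.128)); c=o["dial"][:2]
for k,p in dict(zo=(251.5,89.5),dot=(251.5,125.5),m60o=(350,150),m60i=(330,160),ii=(357,152),io=(377,139)).items():
    q=ray(d,[p],.04)[0][:2]-c; print(k,round(np.hypot(*q),4),round(np.degrees(np.arctan2(q[1],q[0])),2))
# far stop top
m=(abs(P[...,2]-.087)<.004)&(np.hypot(P[...,0]-.64,P[...,1]-.165)<.04); q=P[m]; print("far stop",m.sum(),np.round(q.mean(0),4))
for u0,u1,v in[(215,290,150),(215,290,155)]: 
    r=P[v,u0:u1,2]; w=np.where(abs(r-.087)<.004)[0]; print(v,w.min()+u0,w.max()+u0, ray(d,[((w.min()+w.max())/2+u0,v)],.088)-np.r_[c,0])
E
```

```text
[255.62582781 241.18211921] [24, 12, 20, 19, 302]
[255.8046875  311.66015625] [24, 84, 20, 17, 256]
[[0.629  0.1428 0.1415]
 [0.6106 0.1124 0.1415]] mid [0.6198 0.1276 0.1415]
block yaw 58.806408868161036
block top z 0.14018740541891916 near/far 0.14020670461172413 0.14017141709418707
base [0.6181 0.1282 0.1042] zmed 0.0188 92
dial [0.6181 0.1281 0.0845] zmed 0.0387 90
zo 0.0831 58.31
dot 0.0588 58.25
m60o 0.0835 -1.77
m60i 0.0675 -1.27
ii 0.0874 -4.34
io 0.1039 -3.12
far stop 1215 [0.6383 0.161  0.0866]Traceback (most recent call last):
  File "<stdin>", line 19, in <module>
    return umr_minimum(a, axis, None, out, keepdims, initial, where)
ValueError: zero-size array to reduction operation minimum which has no identity
```

Block is centred lengthways to 0.4 mm and 1.8 mm off sideways. Correcting that and lowering in stages.

>>> jog_arm:
  steps:
    - {"dx": -0.025,"dy": 0.014,"dz": -0.1,"twist": -0.04}
    - {"dx": -0.025,"dy": 0.014,"dz": -0.3,"twist": -0.04}
    - {"dx": -0.025,"dy": 0.014,"dz": -0.5,"twist": -0.04}
    - {"dx": -0.025,"dy": 0.014,"dz": -0.6,"twist": -0.04}
    - {"dx": -0.025,"dy": 0.014,"dz": -0.6,"twist": -0.04}

```text
t: 21.9
tool_pos: [0.6177, 0.1284, 0.0775]
tool_rot: [2.732, 1.522, 0.015]
contact_force: [0.0, -1.0, -0.9]
opening: 0.0329
```

```bash
python3 - <<'E'
from h import *
st(); d=grab("wrist","w15"); 
cv2.imwrite("pics/w15c.png",cv2.resize(d["frame"][100:384,150:362,::-1],None,fx=2,fy=2,interpolation=cv2.INTER_CUBIC))
E
```

```text
t 21.9 tcp [0.6177 0.1284 0.0775] jawyaw -31.75 z [ 0.015 -0.008 -1.   ] F [ 0.  -1.  -0.9] op 0.0329 q [ 0.09  0.2   1.73 -0.01  1.21  0.65]
```

View pics/w15c.png

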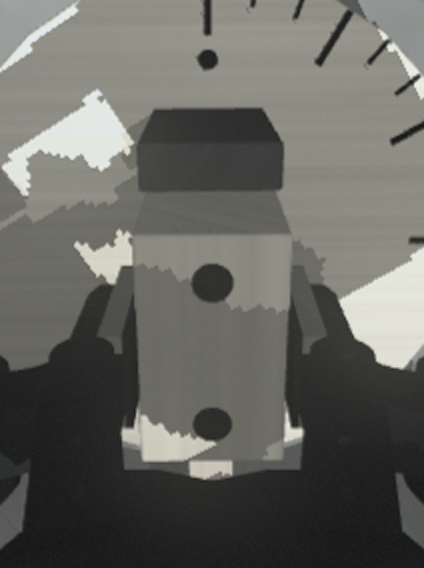

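The block's lower part is between the stops with no contact force. Lowering on.

>>> jog_arm:
  steps:
    - {"dx": 0,"dy": 0,"dz": -0.08,"twist": 0}
    - {"dx": 0,"dy": 0,"dz": -0.15,"twist": 0}
    - {"dx": 0,"dy": 0,"dz": -0.22,"twist": 0}
    - {"dx": 0,"dy": 0,"dz": -0.24,"twist": 0}
    - {"dx": 0,"dy": 0,"dz": -0.24,"twist": 0}

```text
t: 22.58
tool_pos: [0.6182, 0.1285, 0.0637]
tool_rot: [2.731, 1.522, 0.017]
contact_force: [0.4, 0.5, -2.3]
opening: 0.0331
```

>>> jog_arm:
  steps:
    - {"dx": 0,"dy": 0,"dz": -0.02,"twist": 0}
    - {"dx": 0,"dy": 0,"dz": -0.03,"twist": 0}
    - {"dx": 0,"dy": 0,"dz": -0.03,"twist": 0}

```text
t: 22.95
tool_pos: [0.6181, 0.1285, 0.0619]
tool_rot: [2.731, 1.522, 0.017]
contact_force: [0.4, -0.0, -1.6]
opening: 0.0327
```

>>> jog_arm:
  steps:
    - {"dx": 0,"dy": 0,"dz": -0.02,"twist": 0}
    - {"dx": 0,"dy": 0,"dz": -0.03,"twist": 0}
    - {"dx": 0,"dy": 0,"dz": -0.03,"twist": 0}

```text
t: 23.32
tool_pos: [0.6182, 0.1285, 0.0603]
tool_rot: [2.731, 1.522, 0.017]
contact_force: [-0.2, -0.3, -0.6]
opening: 0.0333
```

>>> jog_arm:
  steps:
    - {"dx": 0,"dy": 0,"dz": -0.01,"twist": 0}
    - {"dx": 0,"dy": 0,"dz": -0.02,"twist": 0}
    - {"dx": 0,"dy": 0,"dz": -0.02,"twist": 0}

```text
t: 23.7
tool_pos: [0.6183, 0.1285, 0.0602]
tool_rot: [2.731, 1.522, 0.016]
contact_force: [-3.4, -0.3, 5.5]
opening: 0.0332
```

Seated at 0.0602 as predicted. Opening, then rising straight.

>>> jog_arm:
  steps:
    - {"dx": 0,"dy": 0,"dz": 0,"twist": 0}
    - {"dx": 0,"dy": 0,"dz": 0,"twist": 0}
    - {"dx": 0,"dy": 0,"dz": 0.1,"twist": 0}
    - {"dx": 0,"dy": 0,"dz": 0.5,"twist": 0}
    - {"dx": 0,"dy": 0,"dz": 1.2,"twist": 0}
  gripper: 60

```text
t: 24.32
tool_pos: [0.6169, 0.1284, 0.131]
tool_rot: [2.733, 1.523, 0.011]
contact_force: [0.4, -0.1, -0.4]
opening: 0.0654
```

>>> jog_arm:
  steps:
    - {"dx": 0,"dy": 0,"dz": 0.6,"twist": 0}
    - {"dx": -0.3,"dy": -0.5,"dz": 1.2,"twist": 0}
    - {"dx": -0.45,"dy": -0.75,"dz": 1.5,"twist": 0}
    - {"dx": -0.45,"dy": -0.75,"dz": 1.5,"twist": 0}
    - {"dx": -0.45,"dy": -0.75,"dz": 1.5,"twist": 0}

```text
t: 24.95
tool_pos: [0.5897, 0.0837, 0.2201]
tool_rot: [2.733, 1.523, 0.009]
contact_force: [1.3, 0.3, 0.2]
opening: 0.065
```

```bash
python3 - <<'E'
from h import *
st(); d=grab("wrist","w16"); s=grab("side","s16"); cv2.imwrite("pics/s16c.png",cv2.resize(s["frame"][130:230,230:350,::-1],(720,600),interpolation=cv2.INTER_CUBIC))
o=fixc(d,(.618,.128))
cv2.imwrite("pics/w16c.png",cv2.resize(d["frame"][0:200,155:355,::-1],(600,600),interpolation=cv2.INTER_CUBIC))
E
```

```text
t 24.95 tcp [0.5897 0.0837 0.2201] jawyaw -31.74 z [ 0.011 -0.008 -1.   ] F [1.3 0.3 0.2] op 0.065 q [ 0.02 -0.02  1.7  -0.01  1.45  0.57]
base [0.6179 0.1281 0.1041] zmed 0.0188 118
dial [0.6179 0.1281 0.0844] zmed 0.0388 120
```

View pics/w16c.png

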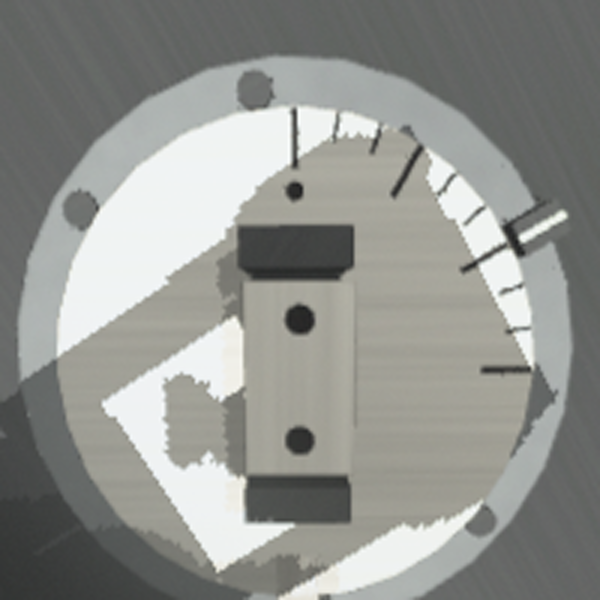

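View pics/s16c.png

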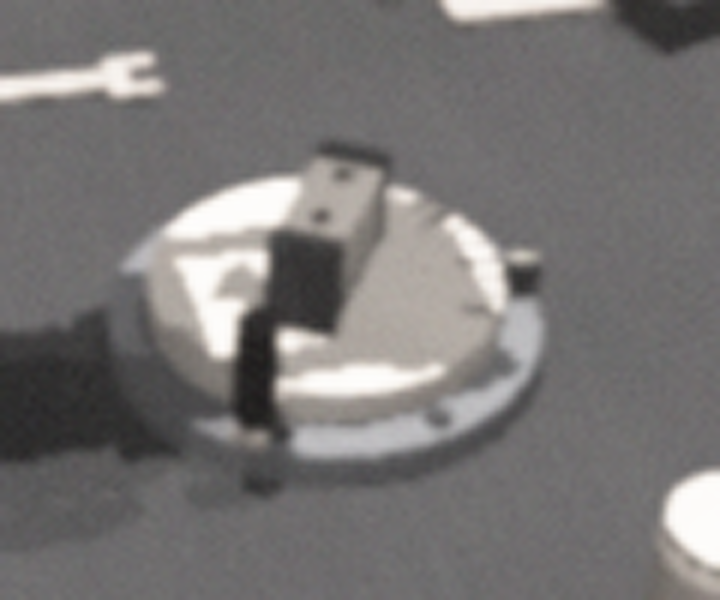

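Block rests between the stops, level with them. Final numbers: centring, flatness and the scale from a close view.

```bash
python3 - <<'E'
from h import *
d=load("w16"); P=cloud(d); c=np.array([.6179,.1281])
x0,y0=235,88; g=d["frame"][y0:162,x0:275].min(2)
n,l,s,ce=cv2.connectedComponentsWithStats((g<75).astype(np.uint8))
b=np.array([ray(d,[ce[i]+[x0,y0]],.088)[0] for i in range(1,n) if 25<s[i,4]<200]); print(np.round(b,4))
m=b.mean(0)[:2]-c; a=np.radians(58.4); print("along",m@[np.cos(a),np.sin(a)],"lat",m@[-np.sin(a),np.cos(a)])
e=b[np.argmax(b[:,1])]-b[np.argmin(b[:,1])]; print("yaw",np.degrees(np.arctan2(e[1],e[0])))
print("top z corners",[round(float(np.median(P[v-3:v+3,u-3:u+3,2])),4) for u,v in((242,100),(268,100),(242,152),(268,152))])
for nm,uv in dict(stopfar=(155+296/3,226/3),farface=(155+296/3,268/3),nearface=(155+299/3,476/3),stopnear=(155+299/3,521/3)).items():
    q=ray(d,[uv],.088)[0][:2]-c; print(nm,"along",round(float(q@[np.cos(a),np.sin(a)]),4),"lat",round(float(q@[-np.sin(a),np.cos(a)]),4))
g=lambda x,y:(155+(x+.5)/3-.5,(y+.5)/3-.5)
for n,p in dict(zo=(294.5,110),dot=(294.5,190),m30o=(421,148),m30i=(394,195),m60o=(507,244),m60i=(462,270),m90o=(530,370),m90i=(482,370),ii=(519,239),io=(566,212)).items():
    q=ray(d,[g(*p)],.04)[0][:2]-c; print(n,round(np.hypot(*q),4),round(np.degrees(np.arctan2(q[1],q[0])),2))
E
```

```text
[[0.6344 0.1555 0.088 ]
 [0.6284 0.1431 0.088 ]
 [0.6097 0.1127 0.088 ]
 [0.6025 0.1022 0.088 ]]
along 0.0006718697585111277 lat -0.0005870108853165473
yaw 59.064959224890245
top z corners [0.087, 0.0868, 0.0867, 0.0867]
stopfar along 0.0438 lat -0.0005
farface along 0.0324 lat -0.0004
nearface along -0.0289 lat -0.0011
stopnear along -0.0433 lat -0.001
zo 0.0834 58.31
dot 0.0593 58.39
m30o 0.0834 28.21
m30i 0.0667 28.35
m60o 0.0838 -1.35
m60i 0.0667 -1.08
m90o 0.0834 -31.42
m90i 0.0663 -31.33
ii 0.0881 -1.77
io 0.1057 -1.89
```

>>> jog_arm:
  steps:
    - {"dx": 0.8,"dy": 0.05,"dz": -0.5,"twist": 0}
    - {"dx": 1.55,"dy": 0.05,"dz": -1.1,"twist": 0}
    - {"dx": 1.65,"dy": 0.05,"dz": -1.25,"twist": 0}
    - {"dx": 1.65,"dy": 0.05,"dz": -1.25,"twist": 0}
    - {"dx": 1.65,"dy": 0.05,"dz": -1.25,"twist": 0}

```text
t: 25.68
tool_pos: [0.6885, 0.0872, 0.1461]
tool_rot: [2.732, 1.524, 0.01]
contact_force: [0.6, 0.6, 0.9]
opening: 0.0653
```

```bash
python3 - <<'E'
from h import *
st(); d=grab("wrist","w17")
p=proj(d,[.715,.125,.04])[0].astype(int)
x0,y0=max(0,p[0]-60),max(0,p[1]-50); print(x0,y0)
cv2.imwrite("pics/w17i.png",cv2.resize(d["frame"][y0:y0+100,x0:x0+130,::-1],None,fx=6,fy=6,interpolation=cv2.INTER_CUBIC))
E
```

```text
t 25.68 tcp [0.6885 0.0872 0.1461] jawyaw -31.68 z [ 0.012 -0.008 -1.   ] F [0.6 0.6 0.9] op 0.0653 q [ 0.02  0.27  1.52 -0.01  1.34  0.58]
195 87
```

View pics/w17i.png

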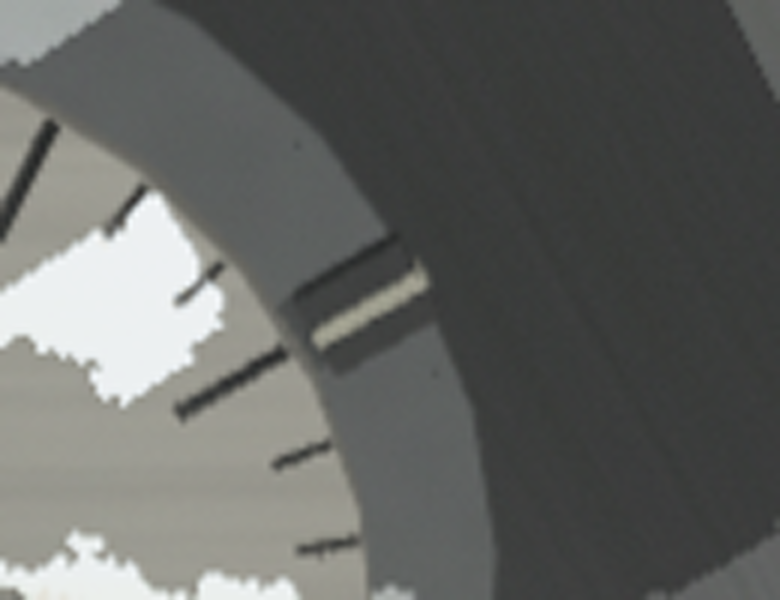

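Scale reads 60.4–0.6. One last look at the bystanders.

>>> jog_arm:
  steps:
    - {"dx": -0.6,"dy": 0.4,"dz": 1.0,"twist": 0}
    - {"dx": -1.5,"dy": 1.2,"dz": 2.0,"twist": 0}
    - {"dx": -2.0,"dy": 2.0,"dz": 2.3,"twist": 0}
    - {"dx": -2.5,"dy": 2.6,"dz": 2.3,"twist": 0}
    - {"dx": -2.5,"dy": 2.6,"dz": 2.3,"twist": 0}

```text
t: 26.35
tool_pos: [0.5371, 0.2455, 0.2886]
tool_rot: [2.729, 1.528, 0.021]
contact_force: [0.6, -0.4, -0.1]
opening: 0.065
```

```bash
python3 - <<'E'
from h import *
st(); d=grab("side","s18")
a=load("side0")["frame"].astype(int); df=np.abs(a-d["frame"]).sum(2)
for n,(x0,y0,x1,y1) in dict(can=(335,205,368,255),wrench=(205,135,260,152),stub=(281,283,308,305),slug=(302,324,328,355)).items(): print(n,round(float(df[y0:y1,x0:x1].mean()),1))
E
```

```text
t 26.35 tcp [0.5371 0.2455 0.2886] jawyaw -31.51 z [ 0.019 -0.006 -1.   ] F [ 0.6 -0.4 -0.1] op 0.065 q [ 0.31 -0.07  1.64 -0.01  1.56  0.86]
can 8.4
wrench 11.9
stub 28.1
slug 7.3
```

View pics/s18.png

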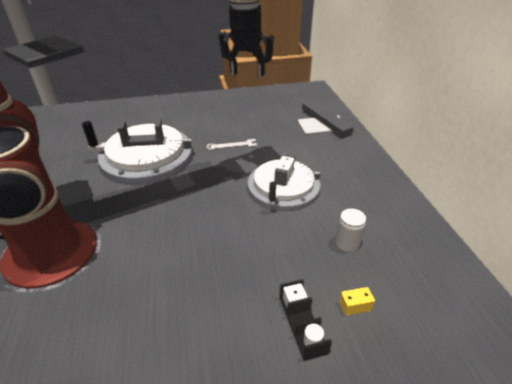

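The block is in the fixture at (285,170). Can (350,230), wrench (232,145), stub (295,294), slug (314,335) and the yellow one (357,301) are unmoved, and the arm is clear. Handing in.

```bash
python3 -c "
from station import ctrl
print(ctrl.finish_job())"
```

```text
the job is handed in; nothing more can be done
None
```

The job is done as asked and handed in at about 26 s of the 67 s allowed.

I turned the smaller fixture by its lever and let go. The first try read about 59.3°, so I regripped once to correct it. I then took the long block from the middle bay by its ends, set it on the open bench and released it. I retook it by its long sides, lowered it until it touched the bed, and let go.

**Last checks:**
- **Scale:** it reads about 60.5° (60.4 to 60.6 across views). It was the same before and after placing the block, but it is not exactly 60.
- **Centring:** the block is within about 0.5 mm of centre lengthways and 1 mm sideways.
- **Flatness:** the four top corners are level to 0.3 mm, and the top is level with the stops.
- **Other parts:** the stub, slug, can and wrench look unmoved in the final side picture. The stub's image region did differ more from the start than the others; I put that down to the neighbouring block having gone.

**What went wrong on the way:**
- Two move calls were refused because their rows left out dz.
- The first end grasp sat too high on the block, so I redid it lower before lifting.
- A two-view height estimate for the block disagreed (29 mm against 46 mm) because I had picked the wrong pixel by eye. The bores' midpoint in the side view then fitted 46 mm.

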